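# Pack the repair kit from drying rack, vise and bench

## Robot

A 6-joint arm with a two-finger parallel gripper is mounted at the origin on the work surface. World frame = base frame: x ahead of the robot, y to its left, z up, the work surface at z = 0. Lengths are in mm, angles in rad, forces in N, time in s.
With the tool pointing down it reaches from about 275 to 750 mm from the base axis. Payload 10.2 kg.
Tool frame: the origin (TCP) lies midway between the tips of the shut fingers; the grasp point (between the pads) lies 19 mm behind it; z points along the fingers, y is the direction in which the jaws open and shut (so a half turn about z gives the same grasp; the last joint's range is limited). The gripper opens to 85 mm and grips with 20 to 120 N. Pads are 22 mm wide; open, the fingers measure 114 mm over their backs; the gripper's body (76 mm by 85 mm) begins 54 mm behind the grasp point. The pads swing forward as they close: fully open they stand 13 mm farther back than shut.
Start: joints at [-0.223, 0.313, 1.498, -0, 1.331, -0.223], TCP at [525.006, -0.013, 231.294] pointing down, gripper open.
Joint ranges: [-2.94, 2.94], [-0.97, 2.17], [0.19, 2.56], [-1.23, 4.37], [0.02, 3.11], [-2.88, 2.88]. Speed limits (rad/s): [2.39, 2.39, 3.01, 3.14, 3.14, 3.14].

## Interface

Orientations are given as a 3x3 rotation matrix whose columns are the frame's x, y, z axes.
In Python, from cell import ctrl gives the robot as it stands. The module is installed in compiled form; this text tells all that it offers.
- The arm moves only by the tool send_rows, never from a script. Its argument "commands" is a list of rows, each an object of numbers: "fingers": the finger opening in mm, from 0 to 85.4; "tx", "ty", "tz": the shift along the tool's x, y, z in mm; "roll": the turn about the tool's z in rad. In form: [{"fingers": .., "tx": .., "ty": .., "tz": .., "roll": ..}, ...]. A call has 1 to 12 rows; each row shifts and turns the commanded pose from where the row before left it, along the tool's axes as they then stand; what a row does not reach is not made up. A row lasts 1/10 s, in which the tool goes at most 50 mm and 8.59 degrees, less where a joint would pass 70% of its speed; a pose out of reach is approached as far as the arm can. A call is refused whole if a number of a shift passes 50 or a number of a turn 0.15, either way. A call with a gripper value outside its range is refused whole. The fingers move at their own pace and stop on an object; the grip force is fixed at half the most. Time passes only in rows, so rows that do not move let the fingers close. It gives the time, the measured TCP pose, the force and the opening at its end, in the units of the state.
- ctrl.get_state(): the state, without advancing time (a new reading comes with each control period).
- ctrl.camera(name): name is "scene" or "side" or "wrist"; returns (picture, depth): 420x560x3 uint8, red, green, blue; 420x560 float32, mm along the optical axis (not along the pixel's ray), 0 where there is no reading.
- ctrl.get_calibration(name): a dict with "fx", "fy", "cx", "cy" (pixels), "R" (3x3) and "t" (3): a world point X has camera coordinates R X + t. Camera axes: x right, y down, z forward; pixel columns grow to the right and rows downward; lengths in mm; the calibration is good to about 2 mm. A picture is of the moment at which its call begins: read the wrist's pose just before it. get_calibration takes no time and is no camera call; for the wrist camera it gives the pose at the moment of the call.
- ctrl.finish_job(): hands the job in, once; it reports no verdict.
The state is a dict: "clock": time; "joint_positions": joint angles; "joint_velocities": joint speeds; "tau": joint torques, N m; "tool_pos": TCP position; "tcp_rot": TCP orientation; "wrist_force": force on the tool from outside, world axes, zero at the start; "wrist_torque": the same for the moment, N m; "width": opening from 0.0 (shut) to 1.0 (fully open).
Only numpy, scipy, OpenCV 4.12 (cv2) and the standard library are available. Lean on these libraries where they do the work, as an engineer would, in place of code of your own. Each camera call takes 0.05 s, during which the arm holds its last target.

## Task

Pack the repair kit: draw every panel up out of the plywood drying rack and stand it in the green carrier, wide spruce ones in the long pockets and narrow red-brown ones in the short pockets, and lay the felted hammer head from the bench flat in its hammer-shaped nest on the nest board. Also slide the vise jaw open by its brass post while the birch block still sits in the vise, then lift the block out, stand it in its rectangular nest and slide the jaw back home. Leave the mug, pliers and red tin where they are.

Things in the scene. Friction and masses are not known exactly. Their poses are not given: they have to be found in the camera images.
- rack: plywood drying rack fixed to the bench, 142 (x) x 196 (y) x 45 mm high, origin at the centre of its underside; four slots along its x, 118 mm long, 14 mm wide, floor 10 mm above the bench, at y = -67.5, -22.5, 22.5, 67.5 mm; may stand on the left or the right
- carrier: green carrier fixed to the bench, 142 (x) x 196 (y) x 42 mm high, low brass handles on its y ends, origin at the centre of its underside; pockets along its x: two long ones at y = -67.5 and -22.5 mm, two short ones at y = 22.5 and 67.5 mm, floors 10 mm above the bench; may stand on the left or the right
- wide_1: upright spruce soundboard offcut, pale, first, 110 mm wide (its x) x 10 mm thick (its y) x 100 mm tall (z); origin at the centre of its lower edge face. Starts standing on edge in one of the rack's slots, sticking out 65 mm above the rack. May be absent.
- wide_2: upright spruce soundboard offcut, pale, second, 110 mm wide (its x) x 10 mm thick (its y) x 100 mm tall (z); origin at the centre of its lower edge face. Starts standing on edge in one of the rack's slots, sticking out 65 mm above the rack. May be absent.
- narrow_1: upright bridge-cap blank of red-brown hardwood, first, 76 mm wide (its x) x 10 mm thick (its y) x 100 mm tall (z); origin at the centre of its lower edge face. Starts standing on edge in one of the rack's slots, up to 12 mm off its middle, sticking out 65 mm above the rack. May be absent.
- narrow_2: upright bridge-cap blank of red-brown hardwood, second, 76 mm wide (its x) x 10 mm thick (its y) x 100 mm tall (z); origin at the centre of its lower edge face. Starts standing on edge in one of the rack's slots, up to 12 mm off its middle, sticking out 65 mm above the rack. May be absent.
- long_pocket_1 (a point): centre of the floor of a long pocket of the carrier: a slot 118 mm long (carrier x) x 15 mm wide (carrier y), 32 mm deep, for one wide panel standing on edge; the pocket's axes are the carrier's
- long_pocket_2 (a point): centre of the floor of a long pocket of the carrier: a slot 118 mm long (carrier x) x 15 mm wide (carrier y), 32 mm deep, for one wide panel standing on edge; the pocket's axes are the carrier's
- short_pocket_1 (a point): centre of the floor of a short pocket of the carrier: a slot 84 mm long (carrier x) x 15 mm wide (carrier y), 32 mm deep, for one narrow panel standing on edge; the pocket's axes are the carrier's
- short_pocket_2 (a point): centre of the floor of a short pocket of the carrier: a slot 84 mm long (carrier x) x 15 mm wide (carrier y), 32 mm deep, for one narrow panel standing on edge; the pocket's axes are the carrier's
- vise: blue low vise fixed to the bench; origin on the bench below the centre of the clamped block; bed 70 mm (x) wide, from y = -65 to +145 mm, top 30 mm above the bench; fixed jaw on the -y side of the block, 40 mm wide in x, top at 80 mm
- vise_jaw (a joint): travel of the steel sliding jaw along the vise's +y, m: 0 = home (closed on the block, end stop), 0.045 = fully open; slides stiffly (3 N plus damping) and stays where it is left. The jaw is 40 mm wide in x, its top 92 mm above the bench; a lip on it reaches 10 mm over the block, so the block cannot be lifted until the jaw is open more than about 15 mm; open it at least 30 mm
- jaw_handle (a point): centre of the top, 105 mm above the bench, of the upright brass post on the sliding jaw, 22 mm in diameter, graspable for its upper 50 mm; 38 mm outward (vise +y) of the jaw's back face; moves with the jaw
- block: drilled birch block, 56 (x) x 44 (y) x 50 mm (z), origin at the centre of its underside; starts in the vise on the 30 mm high bed with its axes parallel to the vise's; its two x ends stick out 8 mm past the jaws and are free to grip (56 mm apart)
- hammer: piano hammer head lying flat on the bench, 18 mm thick (z), 86 mm long: pale birch tail 18 mm wide (y) from x = -45 to +3 mm, then the white felt head, a disc 38 mm across centred at x = +22 mm; origin on its underside; grip the tail across y near x = -8 mm. To clear the nest's 6 mm rims hold it by its upper half (fingertips about 9 mm above its underside)
- hammer_felt (a point): centre of the hammer's felt disc, on its underside
- nest_board: wooden board fixed to the bench, 86 (x) x 178 (y) mm, 8 mm thick, with blue felt-covered rims forming two nests; origin at the centre of its underside
- block_nest (a point): centre of the floor (8 mm above the bench) of the rectangular block nest, 62 mm (board x) x 50 mm (board y) inside, rim 10 mm high; the block stands in it with its x along the board's x, either way round
- hammer_nest (a point): where the hammer's origin belongs, on the floor (8 mm above the bench) of the hammer-shaped nest; the hammer's x (tail to felt) points along the board's +y; about 4 mm free all round, rim 6 mm high
- hammer_nest_felt (a point): where the hammer's felt centre belongs, on the floor of the hammer nest, 22 mm from point hammer_nest along the board's +y
- mug: brown stoneware mug, 80 mm across, 95 mm high, bystander, origin at its underside
- pliers: brass bending pliers lying flat, 150 mm long, bystander
- tin: red tin with a pale lid, 56 mm across, 50 mm high, bystander, origin at its underside
There are look-alikes about, which are no part of the job. Several things look just like the hammer: the one meant starts farthest to the robot's left.

How it is judged (in metres and radians):
On the way, in this order (a step that is already met when the one before it is completed fails the run):
1. the vise jaw is slid open while the block still sits in the vise (value of joint vise_jaw above 0.02 m and horizontal distance between block and vise below 0.03 m and z of block in the frame of vise below 0.036 m), for 0.2 s.
2. the block stands in its rectangular nest (horizontal distance between block and block_nest below 0.008 m and z of block in the frame of block_nest below 0.006 m and angle between block's own z axis and vertical below 0.1 rad and angle between the x axis of block and the x axis of nest_board, either way round below 0.2 rad), for 0.2 s.
3. the vise jaw is back home (value of joint vise_jaw below 0.006 m), for 0.2 s.
At the end, for the whole second after the job is handed in: each panel present on the floor of a pocket of its kind (8 mm, upright), block upright in its nest (8 mm), hammer flat in its nest, felt at the wide end (8 to 9 mm), each at most 6 mm above the floor; vise jaw within 6 mm of home; all at rest (all of step 2 and ((horizontal distance between wide_1 and long_pocket_1 below 0.008 m and z of wide_1 in the frame of long_pocket_1 below 0.006 m) or (horizontal distance between wide_1 and long_pocket_2 below 0.008 m and z of wide_1 in the frame of long_pocket_2 below 0.006 m)) and angle between each of wide_1, wide_2, narrow_1, narrow_2's own z axis and vertical below 0.25 rad and linear speed of each of wide_1, wide_2, narrow_1, narrow_2, block, hammer below 0.02 m/s and ((horizontal distance between wide_2 and long_pocket_1 below 0.008 m and z of wide_2 in the frame of long_pocket_1 below 0.006 m) or (horizontal distance between wide_2 and long_pocket_2 below 0.008 m and z of wide_2 in the frame of long_pocket_2 below 0.006 m)) and ((horizontal distance between narrow_1 and short_pocket_1 below 0.008 m and z of narrow_1 in the frame of short_pocket_1 below 0.006 m) or (horizontal distance between narrow_1 and short_pocket_2 below 0.008 m and z of narrow_1 in the frame of short_pocket_2 below 0.006 m)) and ((horizontal distance between narrow_2 and short_pocket_1 below 0.008 m and z of narrow_2 in the frame of short_pocket_1 below 0.006 m) or (horizontal distance between narrow_2 and short_pocket_2 below 0.008 m and z of narrow_2 in the frame of short_pocket_2 below 0.006 m)) and horizontal distance between hammer and hammer_nest below 0.008 m and z of hammer in the frame of hammer_nest below 0.006 m and horizontal distance between hammer_felt and hammer_nest_felt below 0.009 m and angle between hammer's own z axis and vertical below 0.12 rad and value of joint vise_jaw below 0.006 m); the robot touches nothing.
It fails at once if the mug is moved more than 30 mm (distance of mug from where it was at the start of the episode above 0.03 m).
It fails at once if the pliers is moved more than 30 mm (distance of pliers from where it was at the start of the episode above 0.03 m).
It fails at once if the tin is moved more than 30 mm (distance of tin from where it was at the start of the episode above 0.03 m).
Of wide_1, wide_2, narrow_1, narrow_2 only 2 to 4 are there at a start; the rules pass over those that are not, and their reading is None.
At some moment in a run one of hammer may be knocked a few centimetres aside while the robot is not near it.
It also fails if it takes over 210 s, if anything falls off the work surface, if the arm or the gripper's body presses on something with over 40 N, if the wrist force passes 120 N, or if a joint passes its speed limit or range.

## Working session

There is one attempt and no reset: what is moved stays moved. The work goes in short steps, Python scripts to look and compute and a tool call to move; the robot and the scene stay as the last step left them, time stands still between calls to the robot, and variables do not carry over. Pictures are saved under pics/ and viewed, and the job is handed in when it is done.

Besides the shell and the picture viewer there is one more tool, called as name(argument=value, ...), one argument or row to a line, values as JSON. send_rows: Moves the arm, as the interface text tells. Its arguments: {"type":"object","properties":{"commands":{"type":"array","items":{"type":"object","properties":{"fingers":{"type":"number"},"tx":{"type":"number"},"ty":{"type":"number"},"tz":{"type":"number"},"roll":{"type":"number"}}}}},"required":["commands"]}

```bash
mkdir -p pics; cat > h.py <<'E'
import numpy as np, cv2
from cell import ctrl
def snap(name,tag):
    c=ctrl.get_calibration(name); im,d=ctrl.camera(name)
    np.savez(f'{tag}.npz',im=im,d=d,**{k:np.array(v) for k,v in c.items()})
    cv2.imwrite(f'pics/{tag}.png',im[:,:,::-1]); return im,d,c
def load(tag):
    z=np.load(f'{tag}.npz'); return z['im'],z['d'],{k:z[k] for k in('fx','fy','cx','cy','R','t')}
def cloud(d,c):
    v,u=np.mgrid[:d.shape[0],:d.shape[1]]
    P=np.stack([(u-c['cx'])/c['fx']*d,(v-c['cy'])/c['fy']*d,d],-1)
    return (P-np.array(c['t']))@np.array(c['R'])
def onplane(c,u,v,z):
    R=np.array(c['R']);o=-R.T@np.array(c['t']);r=R.T@np.array([(u-c['cx'])/c['fx'],(v-c['cy'])/c['fy'],1.])
    return o+r*(z-o[2])/r[2]
def st():
    s=ctrl.get_state();R=np.array(s['tcp_rot']);print('t',s['clock'],'p',np.round(s['tool_pos'],1),'x',np.round(R[:,0],3),'y',np.round(R[:,1],3),'z',np.round(R[:,2],3),'w',round(float(s['width']),3),'F',np.round(s['wrist_force'],1),'q',np.round(s['joint_positions'],2));return s
E
python3 - <<'E'
from h import *
st()
for n in('scene','side','wrist'):
    im,d,c=snap(n,n+'0'); R=np.array(c['R']); print(n,c['fx'],c['cx'],c['cy'],'cam',-R.T@np.array(c['t']),'fwd',R[2])
E
```

```text
t 0.0 p [5.247e+02 1.000e-01 2.307e+02] x [-0.  1.  0.] y [ 1.     0.    -0.001] z [-0.001  0.    -1.   ] w 0.998 F [-0.1  0.6 -0.9] q [-0.22  0.31  1.5  -0.    1.33 -0.22]
scene 379.204155019537 283.4870439987209 217.38030664388629 cam [1133.97505473 -431.57664688  583.96188989] fwd [-0.68703834  0.48854224 -0.53787061]
side 521.8013606555411 281.4936350651247 211.60293488048467 cam [ 249.28975599 -901.22882534 1071.36082188] fwd [ 0.20790333  0.65827779 -0.72349606]
wrist 290.801561068371 283.1634303109173 211.75155688998626 cam [525.03982788  66.85796285 373.63134993] fwd [-9.36881970e-04 -2.69062622e-01 -9.63122229e-01]
```

View pics/scene0.png

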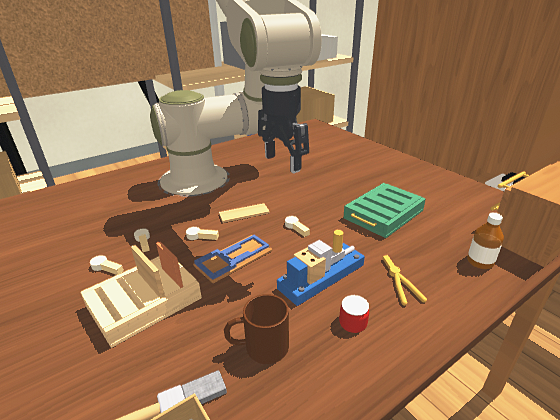

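View pics/side0.png

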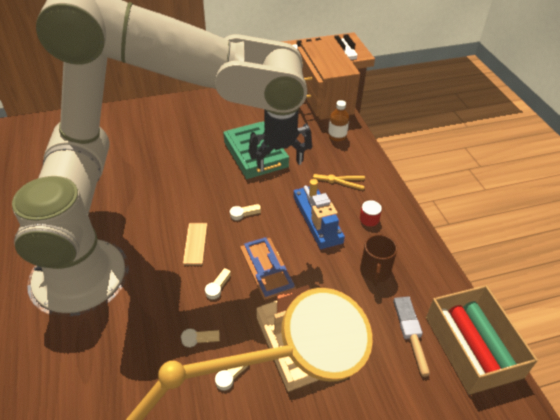

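View pics/wrist0.png

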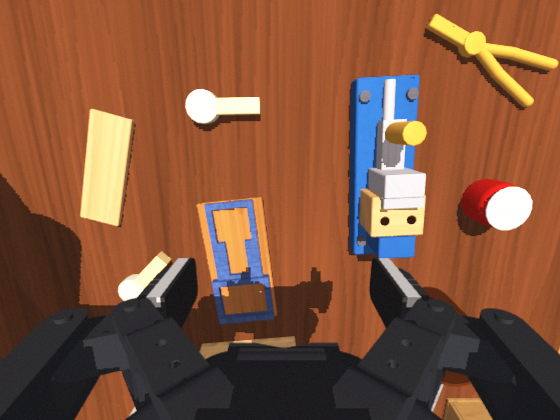

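The wrist view shows the vise at (388,165) with its block at (393,213) and post at (412,132). The nest board is at (238,258). Hammer-likes sit at (203,105) and (135,285) here, and at scene (297,226), (203,234), (142,240) and (105,265). The rack is on the right, scene (140,295), with one pale and one red panel. The carrier is on the left, scene (385,210).

```bash
python3 - <<'E'
from h import *
im,d,c=load('wrist0'); W=cloud(d,c)
for n,(u,v) in dict(bench=(300,60),post=(412,128),tin=(505,207),blocktop=(390,215),lidjaw=(395,183),board=(234,225),nestfloor=(245,298),hamfelt=(203,105),hamtail=(245,105),ham2=(133,288)).items(): print(n,W[v,u].round(1))
im,d,c=load('scene0'); W2=cloud(d,c)
for n,(u,v) in dict(f1=(290,222),f2=(193,232),f3=(141,234),f4=(98,263),carr=(400,196),racktop=(120,290),pale=(150,262),red=(168,262),post=(338,233)).items(): print(n,W2[v,u].round(1))
hsv=cv2.cvtColor(im,cv2.COLOR_RGB2HSV)
m=(hsv[...,0]>65)&(hsv[...,0]<95)&(hsv[...,1]>80)&(W2[...,2]>36)&(W2[...,2]<48)&(W2[...,1]>0)
P=W2[m];print(len(P),np.median(P[:,2]),cv2.minAreaRect(P[:,:2].astype(np.float32)))
# rack
m=(W2[...,2]>41)&(W2[...,2]<49)&(W2[...,1]<-120)&(W2[...,0]>250)&(W2[...,0]<700)
n_,l,s,_=cv2.connectedComponentsWithStats(m.astype(np.uint8))
for i in range(1,n_):
  if s[i,4]>60:
    P=W2[l==i];print(s[i],P.mean(0).round(1),cv2.minAreaRect(P[:,:2].astype(np.float32)))
E
```

```text
bench [5.442e+02 1.459e+02 2.000e-01]
post [639.2  69.1 104.6]
tin [779.9 -17.7  49.7]
blocktop [637.2 -18.7  79.6]
lidjaw [634.4  17.3  91.3]
board [459.6 -53.6   7.8]
nestfloor [ 470.5 -162.5    8.5]
hamfelt [432.2  95.1  17.6]
hamtail [480.7  95.1  17.9]
ham2 [ 319.2 -140.9   18.6]
f1 [439.8  83.6  17.3]
f2 [ 323.  -148.6   16.4]
f3 [ 250.8 -262.6   17.7]
f4 [ 309.2 -383.9   18.2]
carr [552.  396.5  42.1]
racktop [ 467.3 -371.6   44.9]
pale [ 502.  -307.7  109.9]
red [ 491.7 -271.1   85.3]
post [645.1  62.8 103.9]
1707 41.08988203925254 ((547.718994140625, 339.88104248046875), (143.00857543945312, 202.0743865966797), 8.174277305603027)
[  80  257  119   76 3205] [ 495.8 -350.9   44.6] ((482.3150329589844, -335.518310546875), (144.96334838867188, 196.22979736328125), 5.283633232116699)
```

```bash
python3 - <<'E'
from h import *
im,d,c=load('scene0')
a=cv2.resize(im[170:330,70:290],None,fx=3.5,fy=3.5,interpolation=cv2.INTER_CUBIC)
cv2.imwrite('pics/c1.png',a[:,:,::-1])
E
```

```text
(no output)
```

View pics/c1.png

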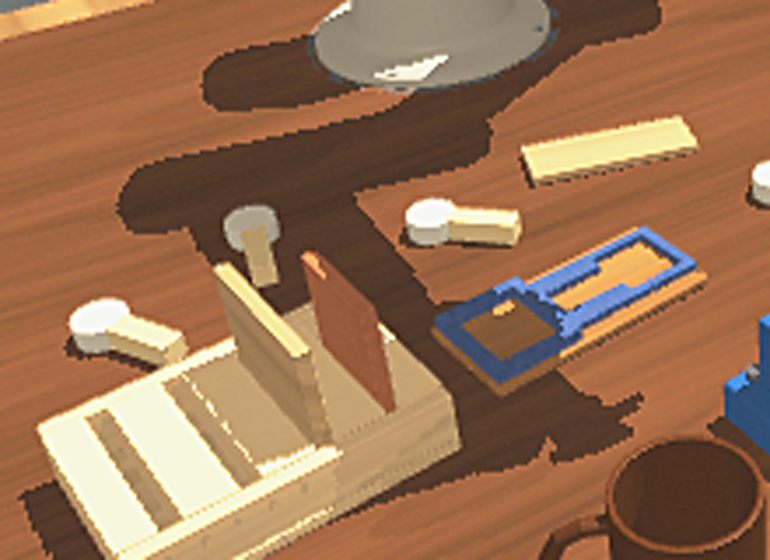

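Two panels are present: pale at scene (150,262) and red at (168,262). The hammer candidates, by world y, are wrist (203,105) at y=95, (135,285) at y=-145, scene (141,234) at y=-263 and (98,263) at y=-384. The first is farthest left, so it is the one meant. Next I'll measure the vise, hammer and board precisely.

```bash
python3 - <<'E'
from h import *
im,d,c=load('wrist0'); W=cloud(d,c); Z=W[...,2]
hsv=cv2.cvtColor(im,cv2.COLOR_RGB2HSV)
def rect(m,nm):
    m=cv2.morphologyEx(m.astype(np.uint8),cv2.MORPH_OPEN,np.ones((2,2)))
    n,l,s,_=cv2.connectedComponentsWithStats(m); i=1+np.argmax(s[1:,4]); P=W[l==i]
    r=cv2.minAreaRect(P[:,:2].astype(np.float32)); print(nm,len(P),P.mean(0).round(1),[np.round(q,1) for q in r]); return l==i
X=W[...,0];Y=W[...,1]
near=(X>560)&(X<720)&(Y>-90)&(Y<180)
rect(near&(Z>100)&(Z<108),'post')
rect(near&(Z>87)&(Z<95),'jawtop')
rect(near&(Z>77)&(Z<83)&(Y<20),'block+fixedjaw')
hs=hsv[...,0]
rect(near&(Z>77)&(Z<83)&(Y<20)&(hs>10)&(hs<30)&(hsv[...,1]>60),'block')
rect(near&(hs>100)&(hs<125)&(hsv[...,1]>120)&(Z>27)&(Z<33),'bed')
rect((X<540)&(X>400)&(Y>60)&(Z>14)&(Z<21),'hammer')
rect((X<560)&(X>380)&(Y<0)&(Y>-230)&(Z>10)&(Z<20)&(hs>100)&(hs<125),'rims')
rect((X<560)&(X>380)&(Y<10)&(Y>-230)&(Z>5)&(Z<20),'board')
for (n,x0,x1,y0,y1) in(('w2',180,300,180,340),('ham',170,280,70,140),('vise',330,450,60,270)):
    cv2.imwrite(f'pics/{n}.png',cv2.resize(im[y0:y1,x0:x1],None,fx=3.5,fy=3.5,interpolation=cv2.INTER_CUBIC)[:,:,::-1])
ims=[cv2.imread(f'pics/{n}.png') for n in('w2','ham','vise')]
H=max(i.shape[0] for i in ims)
o=np.hstack([np.pad(i,((0,H-i.shape[0]),(0,5),(0,0))) for i in ims]); o=cv2.resize(o,None,fx=.7,fy=.7); cv2.imwrite('pics/c2.png',o); print(o.shape)
E
```

```text
post 500 [644.3  64.   99.4] [array([614.3,  64.4]), array([ 22.8, 178.5]), np.float64(86.9)]
jawtop 1415 [645.4   9.   90.8] [array([617.6,  15.8]), array([ 45.8, 206.4]), np.float64(73.7)]
block+fixedjaw 2367 [646.6 -35.5  79. ] [array([612.4, -25.6]), array([ 82.2, 240.8]), np.float64(62.2)]
block 1504 [644.9 -25.7  79.1] [array([614.4, -12. ]), array([ 56.3, 231.7]), np.float64(62.2)]
bed 2816 [620.2  47.6  32.3] [array([585.8,   9. ]), array([114.7, 222.4]), np.float64(3.3)]
hammer 1582 [451.3  93.5  19.6] [array([469.9,  89.9]), array([ 36.6, 113.7]), np.float64(85.1)]
rims 2890 [ 464.9 -111.1   16.9] [array([470.7, -72.3]), array([283.6,  94.1]), np.float64(87.1)]
board 7562 [ 466.  -103.4   12.4] [array([466.2, -72.3]), array([282.4, 107.7]), np.float64(88.0)]
(514, 868, 3)
```

View pics/c2.png

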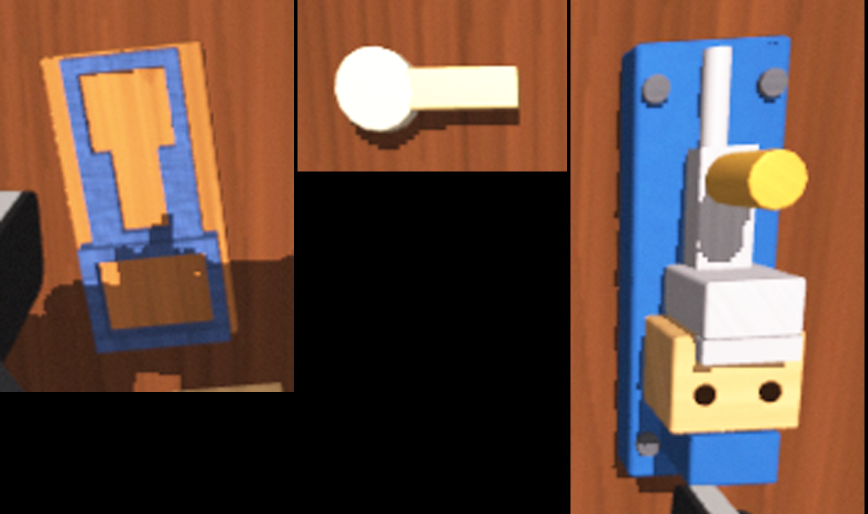

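The crops show the hammer with its felt to the -x side and the nest's felt end towards +y, with the block nest at the near end. The post top is to the right. The even morphology kernel leaked edge pixels, so I'll redo it with a 3x3 one.

```bash
cat >> h.py <<'E'
def rect(W,m,nm,k=3):
    m=cv2.erode(m.astype(np.uint8),np.ones((k,k))) if k else m.astype(np.uint8)
    n,l,s,_=cv2.connectedComponentsWithStats(m)
    if n<2: print(nm,'none');return
    i=1+np.argmax(s[1:,4]); P=W[l==i]
    r=cv2.minAreaRect(P[:,:2].astype(np.float32)); print(nm,len(P),'mean',P.mean(0).round(1),'c',np.round(r[0],1),'wh',np.round(r[1],1),'ang',round(r[2],1)); return P
E
python3 - <<'E'
from h import *
im,d,c=load('wrist0'); W=cloud(d,c); Z=W[...,2];X=W[...,0];Y=W[...,1]
hsv=cv2.cvtColor(im,cv2.COLOR_RGB2HSV);hs=hsv[...,0]
near=(X>560)&(X<720)&(Y>-90)&(Y<180)
P=rect(W,near&(Z>102)&(Z<107),'post')
rect(W,near&(Z>89)&(Z<95),'jawtop')
rect(W,near&(Z>77)&(Z<83)&(Y<20),'block+fixedjaw')
rect(W,near&(Z>77)&(Z<83)&(Y<20)&(hs>10)&(hs<30)&(hsv[...,1]>60),'block')
rect(W,near&(hs>100)&(hs<125)&(Z>27)&(Z<33),'bed')
rect(W,(X<540)&(X>400)&(Y>60)&(Z>15)&(Z<21),'hammer')
rect(W,(X<540)&(X>400)&(Y>60)&(Z>15)&(Z<21)&(X>460),'tail')
rect(W,(X<560)&(X>380)&(Y<10)&(Y>-230)&(Z>5)&(Z<11)&(hs<30),'boardwood',0)
m=(X<560)&(X>380)&(Y<10)&(Y>-230)&(Z>5)&(Z<21)
rect(W,m,'board',3)
m=m&(hs>95)&(hs<130)
rect(W,m,'rims',3)
E
```

```text
post 344 mean [641.   65.  105.1] c [641.2  65.1] wh [19.3 18.1] ang 0.4
jawtop 1193 mean [644.3  10.2  91.8] c [644.5   9.8] wh [38.9 32.6] ang 3.4
block+fixedjaw 1986 mean [645.1 -33.9  80.1] c [645.3 -32.7] wh [54.4 66.3] ang 1.0
block 1200 mean [643.5 -24.6  80.1] c [645.  -19.6] wh [54.  41.3] ang 2.6
bed 2284 mean [619.9  52.8  30.1] c [621.6  20. ] wh [ 29.3 206. ] ang 1.0
hammer 1286 mean [449.3  95.   18.2] c [454.7  94.5] wh [82.2 33.8] ang 0.3
tail 416 mean [478.7  95.5  18.2] c [478.3  95.1] wh [15.4 35. ] ang 89.9
boardwood 1681 mean [458.3 -68.7   8. ] c [459.3 -76.6] wh [45.  92.2] ang 5.9
board 6899 mean [ 464.5 -102.9   10.9] c [ 464.  -106.8] wh [ 82.7 174.2] ang 6.1
rims 2070 mean [ 463.7 -112.5   15.3] c [ 463.7 -107.1] wh [ 74.8 172.1] ang 5.9
```

Vise yaw comes out at about 3°, with the block near (646,-20). The post is at (641,65) and z=105, which matches the given 105. Sliding geometry agrees: the back face to the post measures 38 mm. I'll move over the post.

send_rows(
  commands=[
    {"fingers": 60, "tx": 16.25, "ty": 29, "tz": 0, "roll": -0.052},
    {"fingers": 60, "tx": 16.25, "ty": 29, "tz": 0},
    {"fingers": 60, "tx": 16.25, "ty": 29, "tz": 20},
    {"fingers": 60, "tx": 16.25, "ty": 29, "tz": 30},
    {"fingers": 60, "tz": 30},
    {"fingers": 60, "tz": 20},
    {"fingers": 60, "tz": 0},
  ],
)

```text
invalid input at $.commands[1]: expected keys fingers, tx, ty, tz, roll
```

```bash
python3 - <<'E'
from h import *
st()
im,d,c=snap('wrist','w1'); W=cloud(d,c); Z=W[...,2];X=W[...,0];Y=W[...,1]
near=(X>560)&(X<720)&(Y>-90)&(Y<180)
rect(W,near&(Z>102)&(Z<107),'post')
E
```

```text
t 0.15 p [5.248e+02 1.000e-01 2.309e+02] x [-0.  1.  0.] y [ 1.     0.    -0.001] z [-0.001  0.    -1.   ] w 1.0 F [ 0.7  0.2 -0.2] q [-0.22  0.31  1.5   0.    1.33 -0.22]
post 359 mean [641.1  65.1 105.1] c [641.1  65. ] wh [19.2 18.4] ang 13.2
```

View pics/w1.png

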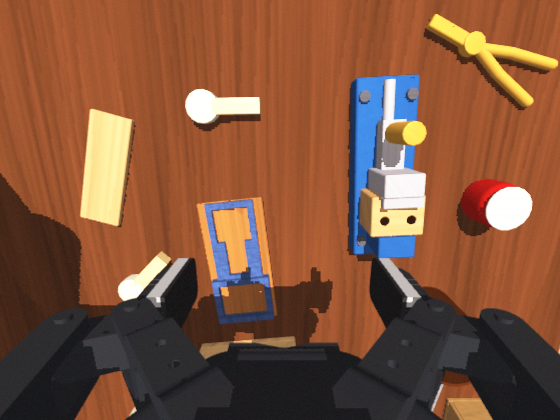

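The call was refused because every row needs all keys, so the arm did not move and the view is unchanged. The post measures the same. Resending.

send_rows(
  commands=[
    {"fingers": 60, "tx": 16.25, "ty": 29, "tz": 0, "roll": 0},
    {"fingers": 60, "tx": 16.25, "ty": 29, "tz": 0, "roll": 0},
    {"fingers": 60, "tx": 16.25, "ty": 29, "tz": 20, "roll": 0},
    {"fingers": 60, "tx": 16.25, "ty": 29, "tz": 30, "roll": 0},
    {"fingers": 60, "tx": 0, "ty": 0, "tz": 20, "roll": -0.052},
    {"fingers": 60, "tx": 0, "ty": 0, "tz": 0, "roll": 0},
    {"fingers": 60, "tx": 0, "ty": 0, "tz": 0, "roll": 0},
  ],
)

```text
clock: 0.9
tool_pos: [641.0, 64.8, 162.0]
tcp_rot: [[-0.051, 0.999, 0.0], [0.999, 0.051, -0.0], [-0.0, 0.0, -1.0]]
wrist_force: [-0.0, 0.4, 1.1]
width: 0.702
```

```bash
python3 - <<'E'
from h import *
st()
im,d,c=snap('wrist','w2'); W=cloud(d,c); Z=W[...,2];X=W[...,0];Y=W[...,1]
near=(X>560)&(X<720)&(Y>-90)&(Y<180)
rect(W,near&(Z>102)&(Z<107),'post')
E
```

```text
t 0.9 p [641.   64.8 162. ] x [-0.051  0.999 -0.   ] y [0.999 0.051 0.   ] z [ 0. -0. -1.] w 0.702 F [-0.   0.4  1.1] q [-0.08  0.63  1.2  -0.    1.31 -0.13]
post 524 mean [641.8  65.5 105. ] c [641.8  65.6] wh [19.  18.6] ang 50.7
```

View pics/w2.png

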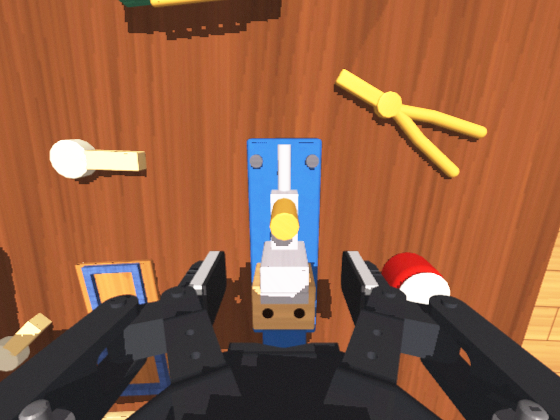

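The post, at (284,225), is centred between the fingers and aligned with the vise. I'll descend and close on it.

send_rows(
  commands=[
    {"fingers": 60, "tx": 0, "ty": 0, "tz": 30, "roll": 0},
    {"fingers": 60, "tx": 0, "ty": 0, "tz": 30, "roll": 0},
    {"fingers": 60, "tx": 0, "ty": 0, "tz": 20, "roll": 0},
    {"fingers": 60, "tx": 0, "ty": 0, "tz": 10, "roll": 0},
    {"fingers": 15, "tx": 0, "ty": 0, "tz": 0, "roll": 0},
    {"fingers": 15, "tx": 0, "ty": 0, "tz": 0, "roll": 0},
    {"fingers": 15, "tx": 0, "ty": 0, "tz": 0, "roll": 0},
    {"fingers": 15, "tx": 0, "ty": 0, "tz": 0, "roll": 0},
    {"fingers": 15, "tx": 0, "ty": 0, "tz": 0, "roll": 0},
  ],
)

```text
clock: 1.85
tool_pos: [641.7, 64.8, 73.4]
tcp_rot: [[-0.052, 0.999, 0.003], [0.999, 0.052, -0.0], [-0.001, 0.003, -1.0]]
wrist_force: [-2.0, -0.8, 6.0]
width: 0.241
```

send_rows(
  commands=[
    {"fingers": 15, "tx": 4, "ty": 0, "tz": 0, "roll": 0},
    {"fingers": 15, "tx": 4, "ty": 0, "tz": 0, "roll": 0},
    {"fingers": 15, "tx": 4, "ty": 0, "tz": 0, "roll": 0},
    {"fingers": 15, "tx": 4, "ty": 0, "tz": 0, "roll": 0},
    {"fingers": 15, "tx": 4, "ty": 0, "tz": 0, "roll": 0},
    {"fingers": 15, "tx": 4, "ty": 0, "tz": 0, "roll": 0},
    {"fingers": 15, "tx": 4, "ty": 0, "tz": 0, "roll": 0},
    {"fingers": 15, "tx": 4, "ty": 0, "tz": 0, "roll": 0},
    {"fingers": 15, "tx": 4, "ty": 0, "tz": 0, "roll": 0},
    {"fingers": 15, "tx": 4, "ty": 0, "tz": 0, "roll": 0},
    {"fingers": 15, "tx": 0, "ty": 0, "tz": 0, "roll": 0},
    {"fingers": 15, "tx": 0, "ty": 0, "tz": 0, "roll": 0},
  ],
)

```text
clock: 3.05
tool_pos: [639.7, 105.0, 73.4]
tcp_rot: [[-0.052, 0.999, 0.003], [0.999, 0.052, -0.0], [-0.0, 0.003, -1.0]]
wrist_force: [-1.3, 0.3, 6.8]
width: 0.239
```

send_rows(
  commands=[
    {"fingers": 75, "tx": 0, "ty": 0, "tz": 0, "roll": 0},
    {"fingers": 75, "tx": 0, "ty": 0, "tz": 0, "roll": 0},
    {"fingers": 75, "tx": 0, "ty": 0, "tz": 0, "roll": 0},
    {"fingers": 75, "tx": 0, "ty": 0, "tz": -30, "roll": 0},
    {"fingers": 75, "tx": 0, "ty": 0, "tz": -40, "roll": 0},
    {"fingers": 75, "tx": 0, "ty": 0, "tz": -30, "roll": 0},
    {"fingers": 75, "tx": -40, "ty": 0, "tz": -10, "roll": 0},
    {"fingers": 75, "tx": -45, "ty": 0, "tz": 0, "roll": 0},
    {"fingers": 75, "tx": -40, "ty": 0, "tz": 0, "roll": 0},
    {"fingers": 75, "tx": 0, "ty": 0, "tz": 0, "roll": 0},
    {"fingers": 75, "tx": 0, "ty": 0, "tz": 0, "roll": 0},
  ],
)

```text
clock: 4.15
tool_pos: [645.4, -20.3, 181.2]
tcp_rot: [[-0.051, 0.999, -0.0], [0.999, 0.051, 0.0], [0.0, -0.0, -1.0]]
wrist_force: [0.9, -0.4, -0.3]
width: 0.875
```

```bash
python3 - <<'E'
from h import *
st()
im,d,c=snap('wrist','w3'); W=cloud(d,c); Z=W[...,2];X=W[...,0];Y=W[...,1]
near=(X>560)&(X<720)&(Y>-70)&(Y<180)
hsv=cv2.cvtColor(im,cv2.COLOR_RGB2HSV);hs=hsv[...,0]
rect(W,near&(Z>102)&(Z<107),'post')
rect(W,near&(Z>88)&(Z<95),'jaw')
rect(W,near&(Z>77)&(Z<83)&(Y<20),'block+fj')
rect(W,near&(Z>77)&(Z<83)&(hs>10)&(hs<30)&(hsv[...,1]>60),'block')
E
```

```text
t 4.15 p [645.4 -20.3 181.2] x [-0.051  0.999  0.   ] y [ 0.999  0.051 -0.   ] z [-0.  0. -1.] w 0.875 F [ 0.9 -0.4 -0.3] q [-0.21  0.62  1.16  0.    1.36 -0.26]
post 662 mean [640.1 104.6 105.1] c [639.7 104.4] wh [19.4 19.4] ang 51.5
jaw 2087 mean [642.9  50.   91.8] c [642.8  49.8] wh [38.3 31.8] ang 2.9
block+fj 3827 mean [646.3 -28.3  80.1] c [646.3 -32.4] wh [53.9 67.3] ang 3.1
block 2552 mean [645.2 -18.6  80.1] c [645.3 -19.8] wh [53.4 42.2] ang 2.8
```

View pics/w3.png

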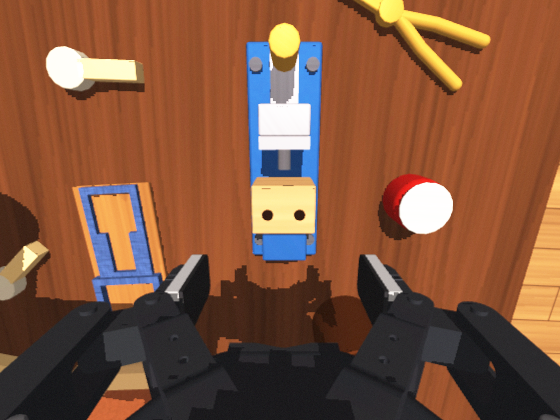

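The jaw is open by 40 mm (post y 65 to 104). The block at (284,205) is clear of the lip and still on the bed, and the tool is aligned over it. Grasping.

send_rows(
  commands=[
    {"fingers": 75, "tx": 0, "ty": 0, "tz": 40, "roll": 0},
    {"fingers": 75, "tx": 0, "ty": 0, "tz": 40, "roll": 0},
    {"fingers": 75, "tx": 0, "ty": 0, "tz": 35, "roll": 0},
    {"fingers": 75, "tx": 0, "ty": 0, "tz": 20, "roll": 0},
    {"fingers": 75, "tx": 0, "ty": 0, "tz": 0, "roll": 0},
    {"fingers": 48, "tx": 0, "ty": 0, "tz": 0, "roll": 0},
    {"fingers": 48, "tx": 0, "ty": 0, "tz": 0, "roll": 0},
    {"fingers": 48, "tx": 0, "ty": 0, "tz": 0, "roll": 0},
    {"fingers": 48, "tx": 0, "ty": 0, "tz": 0, "roll": 0},
    {"fingers": 48, "tx": 0, "ty": 0, "tz": 0, "roll": 0},
  ],
)

```text
clock: 5.2
tool_pos: [646.3, -19.7, 48.2]
tcp_rot: [[-0.052, 0.999, 0.003], [0.999, 0.052, -0.0], [-0.0, 0.003, -1.0]]
wrist_force: [0.2, 1.9, 6.0]
width: 0.643
```

```bash
python3 - <<'E'
from h import *
st()
im,d,c=snap('scene','s1')
cv2.imwrite('pics/c3.png',cv2.resize(im[150:330,150:430],None,fx=2.8,fy=2.8)[:,:,::-1])
# nest measurement from w0
im,d,c=load('wrist0');W=cloud(d,c);Z=W[...,2];X=W[...,0];Y=W[...,1]
a=np.radians(6.0);ex=np.array([np.cos(a),np.sin(a)]);ey=np.array([-np.sin(a),np.cos(a)])
Q=W[...,:2]-[464,-106.8];bx=Q@ex;by=Q@ey
B=(abs(bx)<42)&(abs(by)<88)
hi=B&(Z>12.5)
H=np.full((46,24),'?',object)
for i,yy in enumerate(np.arange(92,-92,-4)):
  H[i]=[(lambda m:'.' if m.sum()==0 else f'{int(round(np.median(Z[m])))}')((abs(bx-xx)<2)&(abs(by-yy)<2)) for xx in np.arange(-46,50,4)]
  print(f'{yy:4d}',' '.join(f'{s:>2}' for s in H[i]))
E
```

```text
t 5.2 p [646.3 -19.7  48.2] x [-0.052  0.999 -0.   ] y [0.999 0.052 0.003] z [ 0.003 -0.    -1.   ] w 0.643 F [0.2 1.9 6. ] q [-0.21  0.75  1.3   0.    1.09 -0.26]
  92  0  0  0  0  0 -1  0  0  0  0  0  0  0  0 302  0 294 299 303 259  0  0  0  0
  88  0  0  4  2  5  6  6  3  7  3  5  7  6  6  6  5  4  6  7  5  3  3  1 -1
  84  1  8  8  8 14 14 14 14 14 14 15 14 14 14 14 14 14 14 14  9  8  8  7  0
  80  1  8  8  8 14 14 14 14 14 14 14 14 14 14 14 14 14 15 14 13  8  9  7  1
  76 -1  8  8  8 14 14  9  8  8  9  8  8  8  8  7  8  8 13 14 14  8  8  4  0
  72  1  8  8  8 14 15  8  8  8  8  8  8  8  8  7  9  7  8 14 12  8  8  7  0
  68  0  8  8  9 15 14  9  8  8  8  9  8  8  8  8  8  8 13 14 14  8  8  1  0
  64  0  8  7  8 14 14  9  8  8  8  8  8  8  8  8  8  8  9 14 12  8  8  6  0
  60  1  8  8  8 15 14  8  8  8  8  8  8  8  8  8  7  8 13 14 11  8  8  7  0
  56 -1  8  7  8 14 14  8  8  7  8  8  8  8  8  8  8  9 11 14 14  9  8  3  0
  52  0  8  8  8 14 14  9  9  8  8  8  8  8  8  8  8  8 11 14 12  8  8  6  0
  48  0  8  8  9 14 15  8  8  8  8  7  8  8  8  8  8  8 13 14 13  8  8  6  0
  44 -1
[... 1910 characters left out ...]
5  5  1
 -56  0  . 18 18  9  8  8  9  8  8  8  8  8  8  8  8  9  8  8 13 19 18  7 -1
 -60  0  . 18 19 10  8  8  7  8  8  8  8  8  8  8  7  9  8  8 13 18 18  7  0
 -64 -1  . 18 18 13  8  8  8  8  8  8  8  8  7  8  8  8  8  8 13 17 16  5 -1
 -68  0  . 18 18  9  8  8  8  8  8  8  8  8  8  8  8  8  8  7 13 18 17  7 -1
 -72  0  . 18 18  9  8  8  8  8  8  8  7  8  8  8  8  7  8  8  8 17 17  7  0
 -76  0  . 18 18  9  8  8  8  8  8  9  8  8  8  8  8  8  8  8 12 18 17  6  0
 -80  0  . 18 18 14 15 14 15 13 15 15 16 13 15 15 14 15 12 15 16 18 17  7  0
 -84  1  . 18 18 18 18 18 18 18 18 18 17 18 18 18 18 18 18 17 18 18 17  7  0
 -88  0  . 17 18 17 17 18 18 17 18 17 18 17 17 18 17 17 17 18 18 17 11  5  0
```

View pics/c3.png

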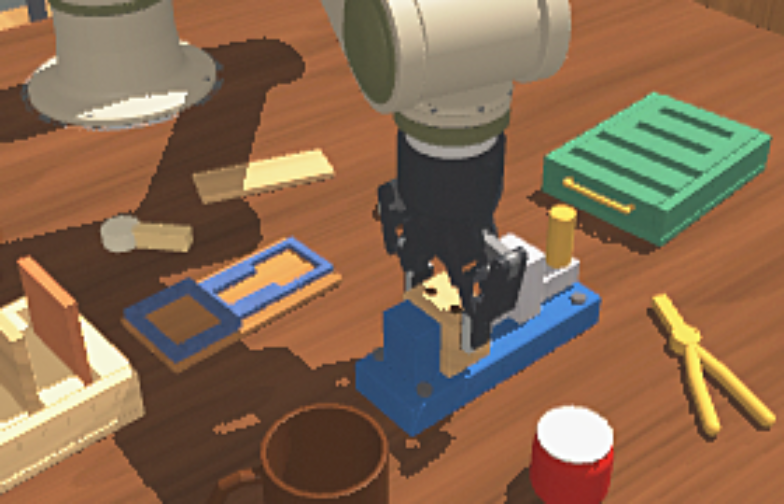

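The block is gripped by its x ends (width reading about 55 mm). From the height map the board centre is about (463.5,-106.8) with yaw 6°. The block nest centre is at board y=-55, world (469,-161.5), inner size about 62x50, which matches. Lifting and carrying.

send_rows(
  commands=[
    {"fingers": 48, "tx": 0, "ty": 0, "tz": -15, "roll": 0},
    {"fingers": 48, "tx": 0, "ty": 0, "tz": -30, "roll": 0},
    {"fingers": 48, "tx": 0, "ty": 0, "tz": -35, "roll": 0},
    {"fingers": 48, "tx": 0, "ty": 0, "tz": -20, "roll": 0},
    {"fingers": 48, "tx": -22, "ty": -30.7, "tz": 0, "roll": 0},
    {"fingers": 48, "tx": -22, "ty": -30.7, "tz": 0, "roll": 0},
    {"fingers": 48, "tx": -22, "ty": -30.7, "tz": 0, "roll": 0},
    {"fingers": 48, "tx": -22, "ty": -30.7, "tz": 0, "roll": 0},
    {"fingers": 48, "tx": -22, "ty": -30.7, "tz": 0, "roll": 0},
    {"fingers": 48, "tx": -22, "ty": -30.7, "tz": 0, "roll": 0},
    {"fingers": 48, "tx": 0, "ty": 0, "tz": 0, "roll": -0.052},
    {"fingers": 48, "tx": 0, "ty": 0, "tz": 0, "roll": 0},
  ],
)

```text
clock: 6.45
tool_pos: [468.1, -162.0, 147.5]
tcp_rot: [[-0.103, 0.995, 0.001], [0.995, 0.103, -0.001], [-0.001, 0.001, -1.0]]
wrist_force: [0.4, 0.6, -0.9]
width: 0.645
```

```bash
python3 - <<'E'
from h import *
st()
im,d,c=snap('wrist','w4'); W=cloud(d,c); Z=W[...,2]
snap('scene','s2')
print(np.nanmin(Z))
rect(W,(Z>105)&(Z<160)&(W[...,1]>-195)&(W[...,1]<-120)&(W[...,0]>430)&(W[...,0]<510),'blocktop')
E
```

```text
t 6.45 p [ 468.1 -162.   147.5] x [-0.103  0.995 -0.001] y [0.995 0.103 0.001] z [ 0.001 -0.001 -1.   ] w 0.645 F [ 0.4  0.6 -0.9] q [-0.57  0.33  1.7  -0.    1.1  -0.67]
-2.880399432724572
blocktop 1382 mean [ 466.5 -141.   146.8] c [ 466. -141.] wh [52.5  1.2] ang 6.1
```

View pics/w4.png

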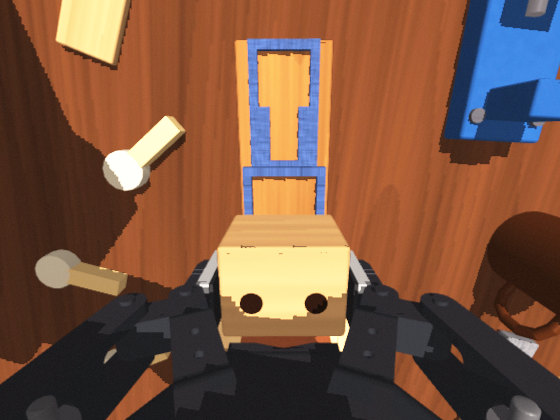

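View pics/s2.png

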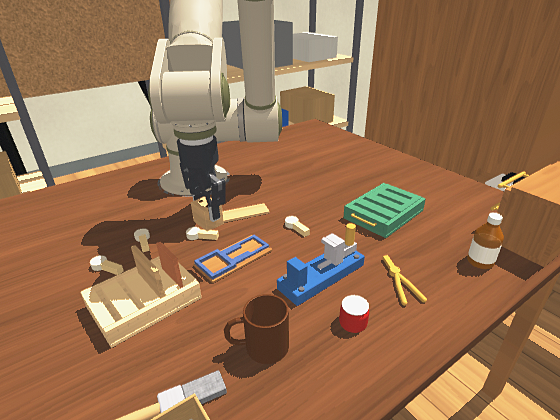

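The block is held, level and facing the nest, with its front face at y=-141. I'll refine the nest centre from this closer view.

```bash
python3 - <<'E'
from h import *
im,d,c=load('w4');W=cloud(d,c);Z=W[...,2]
a=np.radians(6.0);ex=np.array([np.cos(a),np.sin(a)]);ey=np.array([-np.sin(a),np.cos(a)])
Q=W[...,:2]-[464,-106.8];bx=Q@ex;by=Q@ey
B=(abs(bx)<60)&(abs(by)<100)&(Z<30)
for y0,y1,th in((-48,-36,13),(40,70,11),(-5,25,11),(40,70,4),(-10,20,4)):
  m=B&(by>y0)&(by<y1)
  xs=np.arange(-50,50,1.0); h=[np.median(Z[m&(abs(bx-x)<.75)]) if (m&(abs(bx-x)<.75)).any() else np.nan for x in xs]
  h=np.array(h); k=np.where(np.diff((h>th).astype(int))!=0)[0]; print('x edges',y0,y1,th,xs[k]+.5)
for x0,x1,th in((-8,8,11),(-8,8,16),(-40,-36,4)):
  m=B&(bx>x0)&(bx<x1)
  ys=np.arange(-95,98,1.0); h=np.array([np.median(Z[m&(abs(by-x)<.75)]) if (m&(abs(by-x)<.75)).any() else np.nan for x in ys])
  k=np.where(np.diff((h>th).astype(int))!=0)[0]; print('y edges',th,ys[k]+.5)
# yaw from rim pts top-left edge
p=W[(Z>11)&(Z<21)&B]; r=cv2.minAreaRect(p[:,:2].astype(np.float32)); print(r)
E
```

```text
x edges -48 -36 13 [-40.5 -31.5  30.5  39.5]
x edges 40 70 11 [-32.5 -23.5  22.5  30.5]
x edges -5 25 11 [-32.5 -13.5  12.5  30.5]
x edges 40 70 4 [-44.5  42.5]
x edges -10 20 4 [-44.5  42.5]
y edges 11 [-29.5 -14.5  78.5  87.5]
y edges 16 [-29.5 -21.5]
y edges 4 [-67.5  87.5]
((462.2085266113281, -97.8095932006836), (78.21671295166016, 155.5967559814453), 6.242400646209717)
```

send_rows(
  commands=[
    {"fingers": 48, "tx": 1, "ty": 1, "tz": 30, "roll": 0},
    {"fingers": 48, "tx": 0, "ty": 0, "tz": 35, "roll": 0},
    {"fingers": 48, "tx": 0, "ty": 0, "tz": 30, "roll": 0},
    {"fingers": 48, "tx": 0, "ty": 0, "tz": 12, "roll": 0},
    {"fingers": 48, "tx": 0, "ty": 0, "tz": 6, "roll": 0},
    {"fingers": 48, "tx": 0, "ty": 0, "tz": 5, "roll": 0},
    {"fingers": 48, "tx": 0, "ty": 0, "tz": 2, "roll": 0},
    {"fingers": 48, "tx": 0, "ty": 0, "tz": 0, "roll": 0},
  ],
)

```text
clock: 7.35
tool_pos: [469.6, -160.4, 26.9]
tcp_rot: [[-0.104, 0.995, 0.001], [0.995, 0.104, -0.001], [-0.001, 0.001, -1.0]]
wrist_force: [0.2, -0.6, -0.7]
width: 0.646
```

send_rows(
  commands=[
    {"fingers": 66, "tx": 0, "ty": 0, "tz": 0.5, "roll": 0},
    {"fingers": 70, "tx": 0, "ty": 0, "tz": 0, "roll": 0},
    {"fingers": 75, "tx": 0, "ty": 0, "tz": 0, "roll": 0},
    {"fingers": 75, "tx": 0, "ty": 0, "tz": -20, "roll": 0},
    {"fingers": 75, "tx": 0, "ty": 0, "tz": -40, "roll": 0},
    {"fingers": 75, "tx": 0, "ty": 0, "tz": -40, "roll": 0},
    {"fingers": 75, "tx": 0, "ty": 0, "tz": -35, "roll": 0},
    {"fingers": 75, "tx": 0, "ty": 0, "tz": 0, "roll": 0},
  ],
)

```text
clock: 8.15
tool_pos: [471.0, -161.2, 165.4]
tcp_rot: [[-0.104, 0.995, 0.007], [0.995, 0.104, -0.005], [-0.005, 0.007, -1.0]]
wrist_force: [0.6, -0.3, -0.2]
width: 0.877
```

```bash
python3 - <<'E'
from h import *
st()
im,d,c=snap('wrist','w5'); W=cloud(d,c); Z=W[...,2]
rect(W,(Z>53)&(Z<63)&(W[...,1]>-205)&(W[...,1]<-120)&(W[...,0]>430)&(W[...,0]<510),'blocktop')
E
```

```text
t 8.15 p [ 471.  -161.2  165.4] x [-0.104  0.995 -0.005] y [0.995 0.104 0.007] z [ 0.007 -0.005 -1.   ] w 0.877 F [ 0.6 -0.3 -0.2] q [-0.57  0.31  1.68  0.    1.14 -0.67]
blocktop 2646 mean [ 469.7 -159.9   58.1] c [ 469.8 -160.7] wh [53.6 42.4] ang 6.9
```

View pics/w5.png

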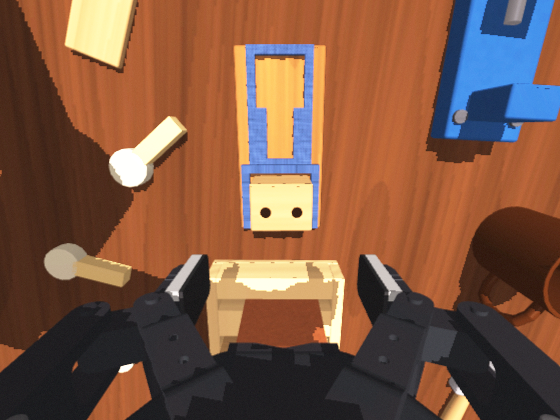

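The block top is at z=58.1 (expected 58), about 1 mm from the nest centre with yaw about 6°. Now back to the post.

send_rows(
  commands=[
    {"fingers": 60, "tx": 30.8, "ty": 24.4, "tz": -10, "roll": 0},
    {"fingers": 60, "tx": 30.8, "ty": 24.4, "tz": 0, "roll": 0},
    {"fingers": 60, "tx": 30.8, "ty": 24.4, "tz": 0, "roll": 0},
    {"fingers": 60, "tx": 30.8, "ty": 24.4, "tz": 0, "roll": 0},
    {"fingers": 60, "tx": 30.8, "ty": 24.4, "tz": 0, "roll": 0},
    {"fingers": 60, "tx": 30.8, "ty": 24.4, "tz": 0, "roll": 0},
    {"fingers": 60, "tx": 30.8, "ty": 24.4, "tz": 0, "roll": 0},
    {"fingers": 60, "tx": 30.8, "ty": 24.4, "tz": 0, "roll": 0},
    {"fingers": 60, "tx": 0, "ty": 0, "tz": 0, "roll": 0.052},
    {"fingers": 60, "tx": 0, "ty": 0, "tz": 0, "roll": 0},
  ],
)

```text
clock: 9.2
tool_pos: [637.4, 105.9, 168.8]
tcp_rot: [[-0.053, 0.999, -0.003], [0.999, 0.053, -0.0], [0.0, -0.003, -1.0]]
wrist_force: [-0.3, -0.7, -1.3]
width: 0.704
```

```bash
python3 - <<'E'
from h import *
st()
im,d,c=snap('wrist','w6'); W=cloud(d,c); Z=W[...,2]
rect(W,(Z>102)&(Z<107)&(W[...,0]>600)&(W[...,0]<680),'post')
E
```

```text
t 9.2 p [637.4 105.9 168.8] x [-0.053  0.999  0.   ] y [ 0.999  0.053 -0.003] z [-0.003 -0.    -1.   ] w 0.704 F [-0.3 -0.7 -1.3] q [-0.02  0.63  1.18 -0.    1.34 -0.07]
post 470 mean [640.1 105.9 105.1] c [639.9 105.8] wh [18.6 19.2] ang 46.0
```

View pics/w6.png

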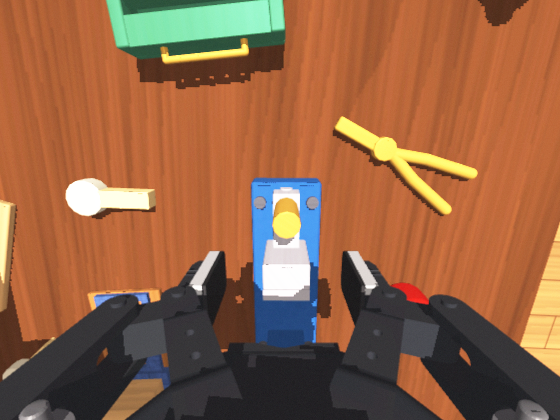

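The post is at (286,223), 2.5 mm off centre. I'll descend, grip and slide it home.

send_rows(
  commands=[
    {"fingers": 60, "tx": 0, "ty": 2.5, "tz": 30, "roll": 0},
    {"fingers": 60, "tx": 0, "ty": 0, "tz": 35, "roll": 0},
    {"fingers": 60, "tx": 0, "ty": 0, "tz": 20, "roll": 0},
    {"fingers": 60, "tx": 0, "ty": 0, "tz": 12, "roll": 0},
    {"fingers": 15, "tx": 0, "ty": 0, "tz": 0, "roll": 0},
    {"fingers": 15, "tx": 0, "ty": 0, "tz": 0, "roll": 0},
    {"fingers": 15, "tx": 0, "ty": 0, "tz": 0, "roll": 0},
    {"fingers": 15, "tx": 0, "ty": 0, "tz": 0, "roll": 0},
    {"fingers": 15, "tx": 0, "ty": 0, "tz": 0, "roll": 0},
  ],
)

```text
clock: 10.15
tool_pos: [639.6, 105.0, 75.5]
tcp_rot: [[-0.052, 0.999, -0.001], [0.999, 0.052, -0.001], [-0.001, -0.001, -1.0]]
wrist_force: [-8.5, -1.6, 6.7]
width: 0.24
```

send_rows(
  commands=[
    {"fingers": 15, "tx": -4, "ty": 0, "tz": 0, "roll": 0},
    {"fingers": 15, "tx": -4, "ty": 0, "tz": 0, "roll": 0},
    {"fingers": 15, "tx": -4, "ty": 0, "tz": 0, "roll": 0},
    {"fingers": 15, "tx": -4, "ty": 0, "tz": 0, "roll": 0},
    {"fingers": 15, "tx": -4, "ty": 0, "tz": 0, "roll": 0},
    {"fingers": 15, "tx": -4, "ty": 0, "tz": 0, "roll": 0},
    {"fingers": 15, "tx": -4, "ty": 0, "tz": 0, "roll": 0},
    {"fingers": 15, "tx": -4, "ty": 0, "tz": 0, "roll": 0},
    {"fingers": 15, "tx": -4, "ty": 0, "tz": 0, "roll": 0},
    {"fingers": 15, "tx": -3, "ty": 0, "tz": 0, "roll": 0},
    {"fingers": 15, "tx": -1, "ty": 0, "tz": 0, "roll": 0},
    {"fingers": 15, "tx": 0, "ty": 0, "tz": 0, "roll": 0},
  ],
)

```text
clock: 11.35
tool_pos: [641.7, 65.6, 75.5]
tcp_rot: [[-0.053, 0.999, -0.001], [0.999, 0.053, 0.0], [0.0, -0.001, -1.0]]
wrist_force: [-9.2, 0.9, 5.6]
width: 0.241
```

send_rows(
  commands=[
    {"fingers": 60, "tx": 0, "ty": 0, "tz": 0, "roll": 0},
    {"fingers": 60, "tx": 0, "ty": 0, "tz": 0, "roll": 0},
    {"fingers": 60, "tx": 0, "ty": 0, "tz": 0, "roll": 0},
    {"fingers": 60, "tx": 0, "ty": 0, "tz": -30, "roll": 0},
    {"fingers": 60, "tx": 0, "ty": 0, "tz": -40, "roll": 0},
    {"fingers": 60, "tx": 0, "ty": 0, "tz": -30, "roll": 0},
    {"fingers": 60, "tx": 7.5, "ty": -36, "tz": 0, "roll": 0},
    {"fingers": 60, "tx": 7.5, "ty": -36, "tz": 0, "roll": 0},
    {"fingers": 60, "tx": 7.5, "ty": -36, "tz": 0, "roll": 0},
    {"fingers": 60, "tx": 7.5, "ty": -36, "tz": 0, "roll": 0},
    {"fingers": 60, "tx": 7.5, "ty": -36, "tz": 0, "roll": 0},
    {"fingers": 60, "tx": 0, "ty": 0, "tz": 0, "roll": 0},
  ],
)

```text
clock: 12.55
tool_pos: [457.4, 94.2, 174.0]
tcp_rot: [[-0.053, 0.999, -0.001], [0.999, 0.053, 0.0], [0.0, -0.001, -1.0]]
wrist_force: [0.8, -0.2, -0.1]
width: 0.702
```

```bash
python3 - <<'E'
from h import *
st()
im,d,c=snap('wrist','w7'); snap('scene','s3');W=cloud(d,c); Z=W[...,2];X=W[...,0];Y=W[...,1]
rect(W,(Z>14)&(Z<21)&(X<540)&(X>390)&(Y>60)&(Y<140),'ham')
im,d,c=load('scene0'); W=cloud(d,c); P0=rect(W,(W[...,2]>98)&(W[...,2]<106)&(W[...,0]>600)&(W[...,1]>0),'post0 scene',0)
im,d,c=load('s3'); W=cloud(d,c); P0=rect(W,(W[...,2]>98)&(W[...,2]<106)&(W[...,0]>600)&(W[...,1]>0)&(W[...,0]<680),'post now scene',0)
E
```

```text
t 12.55 p [457.4  94.2 174. ] x [-0.053  0.999  0.   ] y [ 0.999  0.053 -0.001] z [-0.001  0.    -1.   ] w 0.702 F [ 0.8 -0.2 -0.1] q [-0.05  0.24  1.75  0.    1.15 -0.1 ]
ham 1474 mean [449.3  95.5  18.1] c [454.5  96.1] wh [82.9 34.5] ang 2.5
post0 scene 204 mean [864.5 459.8 102. ] c [859.5 460. ] wh [  9.3 139.8] ang 88.4
post now scene 61 mean [645.   63.6 103.4] c [643.8  65.5] wh [19.9 19.6] ang 47.5
```

View pics/w7.png

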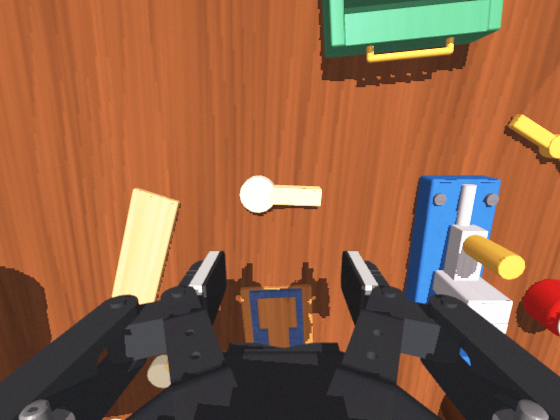

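View pics/s3.png

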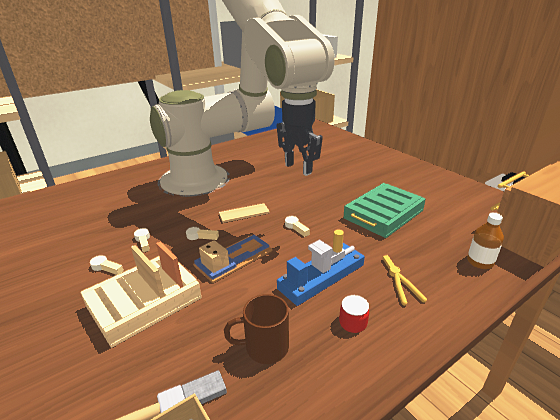

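The jaw is back: the post is at y≈65.5 and the lever assembly is as at the start. The meant hammer is at wrist (283,195), since no other hammer lies further left. I'll fit its axis while rolling.

```bash
cat >> h.py <<'E'
def hamfit(W,box):
    Z=W[...,2];X=W[...,0];Y=W[...,1];x0,x1,y0,y1=box
    m=((Z>14)&(Z<21)&(X<x1)&(X>x0)&(Y>y0)&(Y<y1)).astype(np.uint8)
    n,l,s,_=cv2.connectedComponentsWithStats(m);i=1+np.argmax(s[1:,4]);P=W[l==i][:,:2]
    mu=P.mean(0);a=np.linalg.svd(P-mu,full_matrices=False)[2][0]
    t=(P-mu)@a; n_=np.array([-a[1],a[0]]);w=(P-mu)@n_
    if w[t>np.percentile(t,75)].std()<w[t<np.percentile(t,25)].std(): a=-a;t=-t;w=-w
    lo,hi=np.percentile(t,.5),np.percentile(t,99.5)
    # refine axis: tail mid-line
    q=(t>lo+3)&(t<lo+42); k=np.polyfit(t[q],w[q],1)
    print('len',hi-lo,'mid',mu+a*(lo+hi)/2,'axis deg',np.degrees(np.arctan2(a[1],a[0])),'tail slope',np.degrees(k[0]))
    o=mu+a*(lo+hi)/2+a*2 ; print('origin',o,'felt',o+22*a,'grip',o-8*a)
    return o,a
E
python3 - <<'E'
from h import *
for t in('wrist0','w6','w7'):
    im,d,c=load(t); hamfit(cloud(d,c),(390,540,60,140))
E
```

```text
len 83.68981408615264 mid [454.99675839  94.79896888] axis deg -179.28261570813996 tail slope -0.28839895444493596
origin [452.99691516  94.7739281 ] felt [430.99863958  94.4984795 ] grip [460.99628809  94.87409122]
len 83.92641122023436 mid [455.42933193  95.4610642 ] axis deg -179.20167223736541 tail slope 0.09561628831262532
origin [453.42952607  95.43319821] felt [431.43166159  95.12667227] grip [461.42874952  95.54466219]
len 83.61320722919507 mid [454.7948155  95.4838093] axis deg -179.37111955918414 tail slope -0.06725239129159942
origin [452.79493597  95.46185767] felt [430.79626116  95.22038977] grip [460.79445408  95.54966418]
```

send_rows(
  commands=[
    {"fingers": 50, "tx": 0, "ty": 0, "tz": 0, "roll": -0.1265},
    {"fingers": 50, "tx": 0, "ty": 0, "tz": 0, "roll": -0.1265},
    {"fingers": 50, "tx": 0, "ty": 0, "tz": 0, "roll": -0.1265},
    {"fingers": 50, "tx": 0, "ty": 0, "tz": 0, "roll": -0.1265},
    {"fingers": 50, "tx": 0, "ty": 0, "tz": 0, "roll": -0.1265},
    {"fingers": 50, "tx": 0, "ty": 0, "tz": 0, "roll": -0.1265},
    {"fingers": 50, "tx": 0, "ty": 0, "tz": 0, "roll": -0.1265},
    {"fingers": 50, "tx": 0, "ty": 0, "tz": 0, "roll": -0.1265},
    {"fingers": 50, "tx": 0, "ty": 0, "tz": 0, "roll": -0.1265},
    {"fingers": 50, "tx": 0, "ty": 0, "tz": 0, "roll": -0.1265},
    {"fingers": 50, "tx": 0, "ty": 0, "tz": 0, "roll": -0.1265},
    {"fingers": 50, "tx": 0, "ty": 0, "tz": 0, "roll": -0.1265},
  ],
)

```text
clock: 13.85
tool_pos: [462.0, 93.1, 173.9]
tcp_rot: [[-1.0, -0.004, 0.001], [-0.004, 1.0, -0.0], [-0.001, -0.0, -1.0]]
wrist_force: [-0.4, -0.1, -0.5]
width: 0.587
```

```bash
python3 - <<'E'
from h import *
st()
im,d,c=snap('wrist','w8'); hamfit(cloud(d,c),(390,540,60,140))
E
```

```text
t 13.85 p [462.   93.1 173.9] x [-1.    -0.004 -0.001] y [-0.004  1.    -0.   ] z [ 0.001 -0.    -1.   ] w 0.587 F [-0.4 -0.1 -0.5] q [-0.05  0.25  1.74 -0.    1.15 -1.63]
len 83.73112700508213 mid [453.91341136  94.81071061] axis deg -179.1701673652434 tail slope 0.6845707500174502
origin [451.91362112  94.781745  ] felt [429.91592851  94.46312328] grip [459.91278207  94.89760744]
```

View pics/w8.png

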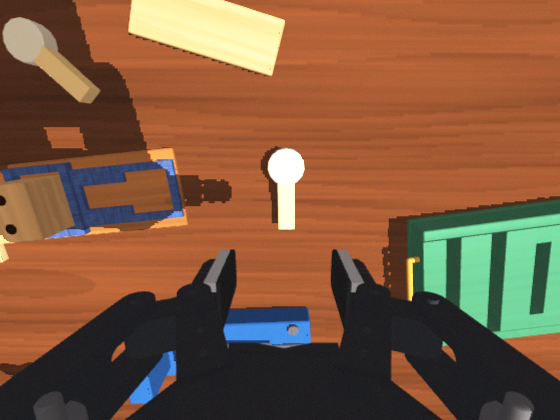

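The hammer is upright in view, felt at (286,165) with its tail between the fingers. Descending with a small correction.

send_rows(
  commands=[
    {"fingers": 45, "tx": 1.5, "ty": 2, "tz": 40, "roll": 0},
    {"fingers": 45, "tx": 0, "ty": 0, "tz": 45, "roll": 0},
    {"fingers": 45, "tx": 0, "ty": 0, "tz": 40, "roll": 0},
    {"fingers": 45, "tx": 0, "ty": 0, "tz": 25, "roll": 0},
    {"fingers": 45, "tx": 0, "ty": 0, "tz": 15, "roll": 0},
    {"fingers": 45, "tx": 0, "ty": 0, "tz": 0, "roll": 0},
    {"fingers": 10, "tx": 0, "ty": 0, "tz": 0, "roll": 0},
    {"fingers": 10, "tx": 0, "ty": 0, "tz": 0, "roll": 0},
    {"fingers": 10, "tx": 0, "ty": 0, "tz": 0, "roll": 0},
    {"fingers": 10, "tx": 0, "ty": 0, "tz": 0, "roll": 0},
    {"fingers": 10, "tx": 0, "ty": 0, "tz": 0, "roll": 0},
    {"fingers": 10, "tx": 0, "ty": 0, "tz": 0, "roll": 0},
  ],
)

```text
clock: 15.1
tool_pos: [460.2, 95.3, 10.0]
tcp_rot: [[-1.0, 0.001, 0.003], [0.001, 1.0, -0.0], [-0.003, -0.0, -1.0]]
wrist_force: [-0.4, -0.9, 6.8]
width: 0.185
```

```bash
python3 - <<'E'
from h import *
st()
im,d,c=snap('wrist','w9'); hamfit(cloud(d,c),(390,540,60,140))
E
```

```text
t 15.1 p [460.2  95.3  10. ] x [-1.     0.001 -0.003] y [ 0.001  1.    -0.   ] z [ 0.003 -0.    -1.   ] w 0.185 F [-0.4 -0.9  6.8] q [-0.05  0.51  1.89 -0.    0.74 -1.62]
len 83.73526374891527 mid [453.47691215  94.05857766] axis deg -179.80811972797216 tail slope -0.06572223255419463
origin [451.47692336  94.05187979] felt [429.47704673  93.97820319] grip [459.4768785   94.07867128]
```

View pics/w9.png

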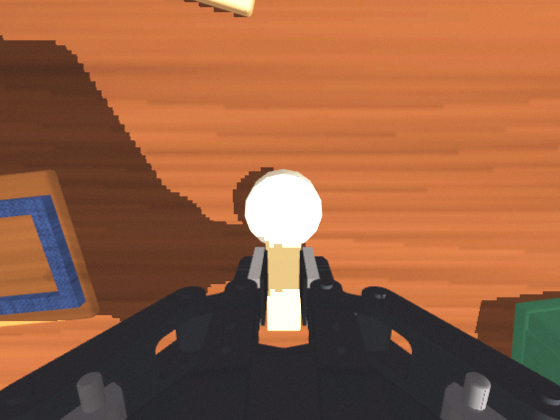

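The hammer is gripped across its tail just behind the felt. Lifting, moving over the nest and turning.

send_rows(
  commands=[
    {"fingers": 10, "tx": 0, "ty": 0, "tz": -20, "roll": 0},
    {"fingers": 10, "tx": 0, "ty": 0, "tz": -40, "roll": 0},
    {"fingers": 10, "tx": 0, "ty": 0, "tz": -40, "roll": 0},
    {"fingers": 10, "tx": -0.5, "ty": -35.2, "tz": 0, "roll": 0},
    {"fingers": 10, "tx": 0, "ty": -35.2, "tz": 0, "roll": 0},
    {"fingers": 10, "tx": 0, "ty": -35.2, "tz": 0, "roll": 0},
    {"fingers": 10, "tx": 0, "ty": -35.2, "tz": 0, "roll": 0},
    {"fingers": 10, "tx": 0, "ty": -35.2, "tz": 0, "roll": 0},
    {"fingers": 10, "tx": 0, "ty": 0, "tz": 0, "roll": 0},
  ],
)

```text
clock: 16.05
tool_pos: [459.8, -83.9, 109.3]
tcp_rot: [[-1.0, 0.005, 0.001], [0.005, 1.0, -0.001], [-0.001, -0.001, -1.0]]
wrist_force: [-0.1, 0.6, -0.7]
width: 0.187
```

send_rows(
  commands=[
    {"fingers": 10, "tx": 0, "ty": 0, "tz": 0, "roll": 0.1222},
    {"fingers": 10, "tx": 0, "ty": 0, "tz": 0, "roll": 0.1222},
    {"fingers": 10, "tx": 0, "ty": 0, "tz": 0, "roll": 0.1222},
    {"fingers": 10, "tx": 0, "ty": 0, "tz": 0, "roll": 0.1222},
    {"fingers": 10, "tx": 0, "ty": 0, "tz": 0, "roll": 0.1222},
    {"fingers": 10, "tx": 0, "ty": 0, "tz": 0, "roll": 0.1222},
    {"fingers": 10, "tx": 0, "ty": 0, "tz": 0, "roll": 0.1222},
    {"fingers": 10, "tx": 0, "ty": 0, "tz": 0, "roll": 0.1222},
    {"fingers": 10, "tx": 0, "ty": 0, "tz": 0, "roll": 0.1222},
    {"fingers": 10, "tx": 0, "ty": 0, "tz": 0, "roll": 0.1222},
    {"fingers": 10, "tx": 0, "ty": 0, "tz": 0, "roll": 0.1222},
    {"fingers": 10, "tx": 0, "ty": 0, "tz": 0, "roll": 0.1222},
  ],
)

```text
clock: 17.25
tool_pos: [459.6, -80.0, 109.2]
tcp_rot: [[-0.099, 0.995, 0.001], [0.995, 0.099, -0.0], [-0.0, 0.0, -1.0]]
wrist_force: [0.0, 0.6, -0.2]
width: 0.187
```

```bash
python3 - <<'E'
from h import *
st()
im,d,c=snap('wrist','w10'); W=cloud(d,c)
m=(W[...,2]>90)&(W[...,2]<125)&(W[...,1]>-70)&(W[...,1]<20)&(im.min(-1)>170)
P=rect(W,m,'felt',0)
if P is not None: print(cv2.minEnclosingCircle(P[:,:2].astype(np.float32)),np.median(P[:,2]))
E
```

```text
t 17.25 p [459.6 -80.  109.2] x [-0.099  0.995 -0.   ] y [0.995 0.099 0.   ] z [ 0.001 -0.    -1.   ] w 0.187 F [ 0.   0.6 -0.2] q [-0.42  0.33  1.83  0.    0.98 -0.52]
felt 4658 mean [456.7 -50.2 117.2] c [456.7 -51.1] wh [38.  36.8] ang 88.3
((457.2796630859375, -51.83540344238281), 19.9204044342041) 117.29620222069988
```

View pics/w10.png

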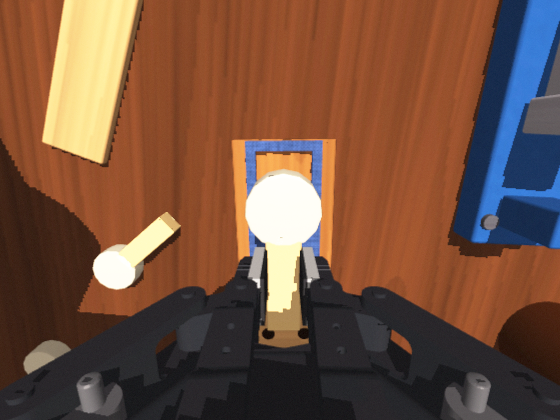

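The felt is at (456.8,-50.8) against a target of (457.5,-51.2), so within 1 mm. Lowering.

send_rows(
  commands=[
    {"fingers": 10, "tx": -0.5, "ty": 0.8, "tz": 30, "roll": -0.005},
    {"fingers": 10, "tx": 0, "ty": 0, "tz": 30, "roll": 0},
    {"fingers": 10, "tx": 0, "ty": 0, "tz": 14, "roll": 0},
    {"fingers": 10, "tx": 0, "ty": 0, "tz": 7, "roll": 0},
    {"fingers": 10, "tx": 0, "ty": 0, "tz": 5, "roll": 0},
    {"fingers": 10, "tx": 0, "ty": 0, "tz": 4, "roll": 0},
    {"fingers": 10, "tx": 0, "ty": 0, "tz": 1.5, "roll": 0},
    {"fingers": 10, "tx": 0, "ty": 0, "tz": 0, "roll": 0},
  ],
)

```text
clock: 18.1
tool_pos: [460.7, -81.0, 18.0]
tcp_rot: [[-0.109, 0.994, 0.001], [0.994, 0.109, -0.0], [-0.0, 0.001, -1.0]]
wrist_force: [-1.4, 1.5, 3.3]
width: 0.187
```

send_rows(
  commands=[
    {"fingers": 30, "tx": 0, "ty": 0, "tz": 0, "roll": 0},
    {"fingers": 32, "tx": 0, "ty": 0, "tz": 0, "roll": 0},
    {"fingers": 35, "tx": 0, "ty": 0, "tz": -3, "roll": 0},
    {"fingers": 45, "tx": 0, "ty": 0, "tz": -20, "roll": 0},
    {"fingers": 45, "tx": 0, "ty": 0, "tz": -40, "roll": 0},
    {"fingers": 45, "tx": 0, "ty": 0, "tz": -40, "roll": 0},
    {"fingers": 45, "tx": 0, "ty": 0, "tz": -40, "roll": 0},
    {"fingers": 45, "tx": 0, "ty": 0, "tz": -30, "roll": 0},
    {"fingers": 45, "tx": 0, "ty": 0, "tz": 0, "roll": 0},
  ],
)

```text
clock: 19.0
tool_pos: [461.9, -81.6, 194.3]
tcp_rot: [[-0.108, 0.994, 0.007], [0.994, 0.109, -0.003], [-0.004, 0.007, -1.0]]
wrist_force: [0.1, -0.0, -0.8]
width: 0.526
```

```bash
python3 - <<'E'
from h import *
st()
im,d,c=snap('wrist','w11'); W=cloud(d,c);Z=W[...,2]
m=(Z>22)&(Z<30)&(W[...,1]>-130)&(W[...,1]<0)&(W[...,0]>420)&(W[...,0]<510)
P=rect(W,m,'ham',0)
a=np.radians(6.0);ex=np.array([np.cos(a),np.sin(a)]);ey=np.array([-np.sin(a),np.cos(a)])
q=(P[:,:2]-[464,-106.8]);print('bx',np.percentile(q@ex,[1,50,99]),'by',np.percentile(q@ey,[1,99]),np.median(P[:,2]))
t=q@ey; s=t<20; print('tail bx',np.percentile((q@ex)[s],[2,50,98]))
E
```

```text
t 19.0 p [461.9 -81.6 194.3] x [-0.108  0.994 -0.004] y [0.994 0.109 0.007] z [ 0.007 -0.003 -1.   ] w 0.526 F [ 0.1 -0.  -0.8] q [-0.43  0.22  1.72  0.    1.19 -0.53]
ham 1652 mean [455.7 -71.7  26. ] c [455.7 -78.7] wh [36.6 85.6] ang 5.3
bx [-21.95526873  -5.01745602  12.06302299] by [-12.44179547  70.5111971 ] 26.030708789684716
tail bx [-12.93549007  -3.98841139   3.8550431 ]
```

View pics/w11.png

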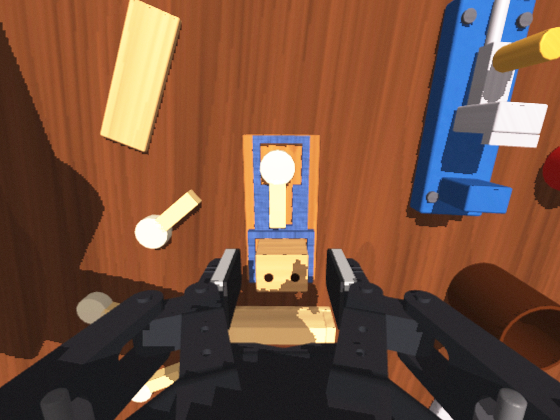

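The hammer lies flat (top z=26.0, so its underside is on the 8 mm floor). It rests inside the rims but sits a few mm to the -x side, about 5 mm off and within tolerance. I'll go on to the rack.

send_rows(
  commands=[
    {"fingers": 45, "tx": -36, "ty": 0.7, "tz": -10, "roll": 0},
    {"fingers": 45, "tx": -36, "ty": 0.7, "tz": 0, "roll": 0},
    {"fingers": 45, "tx": -36, "ty": 0.7, "tz": 0, "roll": 0},
    {"fingers": 45, "tx": -36, "ty": 0.7, "tz": 0, "roll": 0},
    {"fingers": 45, "tx": -36, "ty": 0.7, "tz": 0, "roll": 0},
    {"fingers": 45, "tx": 0, "ty": 0, "tz": 0, "roll": 0},
  ],
)

```text
clock: 19.65
tool_pos: [482.8, -262.8, 198.3]
tcp_rot: [[-0.105, 0.994, -0.002], [0.994, 0.105, 0.001], [0.001, -0.002, -1.0]]
wrist_force: [-0.7, 0.6, 0.6]
width: 0.527
```

send_rows(
  commands=[
    {"fingers": 45, "tx": 0, "ty": 0, "tz": 0, "roll": 0.132},
    {"fingers": 45, "tx": 0, "ty": 0, "tz": 0, "roll": 0.132},
    {"fingers": 45, "tx": 0, "ty": 0, "tz": 0, "roll": 0.132},
    {"fingers": 45, "tx": 0, "ty": 0, "tz": 0, "roll": 0.132},
    {"fingers": 45, "tx": 0, "ty": 0, "tz": 0, "roll": 0.132},
    {"fingers": 45, "tx": 0, "ty": 0, "tz": 0, "roll": 0.132},
    {"fingers": 45, "tx": 0, "ty": 0, "tz": 0, "roll": 0.132},
    {"fingers": 45, "tx": 0, "ty": 0, "tz": 0, "roll": 0.132},
    {"fingers": 45, "tx": 0, "ty": 0, "tz": 0, "roll": 0.132},
    {"fingers": 45, "tx": 0, "ty": 0, "tz": 0, "roll": 0.132},
    {"fingers": 45, "tx": 0, "ty": 0, "tz": 0, "roll": 0.132},
    {"fingers": 45, "tx": 0, "ty": 0, "tz": 0, "roll": 0.132},
  ],
)

```text
clock: 20.85
tool_pos: [483.0, -258.6, 199.0]
tcp_rot: [[0.996, 0.09, -0.002], [0.09, -0.996, 0.002], [-0.002, -0.002, -1.0]]
wrist_force: [0.0, 0.2, -0.5]
width: 0.528
```

```bash
python3 - <<'E'
from h import *
st()
im,d,c=snap('wrist','w12'); W=cloud(d,c);Z=W[...,2]
near=(W[...,1]<-150)
m=near&(Z>105)&(Z<115)
n,l,s,_=cv2.connectedComponentsWithStats(m.astype(np.uint8))
for i in range(1,n):
    if s[i,4]>80:
        P=W[l==i];print(s[i],P.mean(0).round(1),cv2.minAreaRect(P[:,:2].astype(np.float32)),im[l==i].mean(0).round())
rect(W,near&(Z>41)&(Z<49),'racktop')
E
```

```text
t 20.85 p [ 483.  -258.6  199. ] x [ 0.996  0.09  -0.002] y [ 0.09  -0.996 -0.002] z [-0.002  0.002 -1.   ] w 0.528 F [ 0.   0.2 -0.5] q [-0.71  0.39  1.48  0.    1.28  0.77]
[ 339  160   18   98 1222] [ 495.4 -311.7  109.8] ((491.71124267578125, -312.4913024902344), (83.30497741699219, 10.50505256652832), 5.707365036010742) [206. 169. 107.]
[ 287  173   13   87 1033] [ 484.3 -268.1  110. ] ((481.7061767578125, -268.3677673339844), (75.02471160888672, 9.937420845031738), 6.066689968109131) [244. 149.  82.]
racktop 14875 mean [ 488.  -337.9   45. ] c [ 481.  -336.4] wh [139.4 194.3] ang 5.5
```

View pics/w12.png

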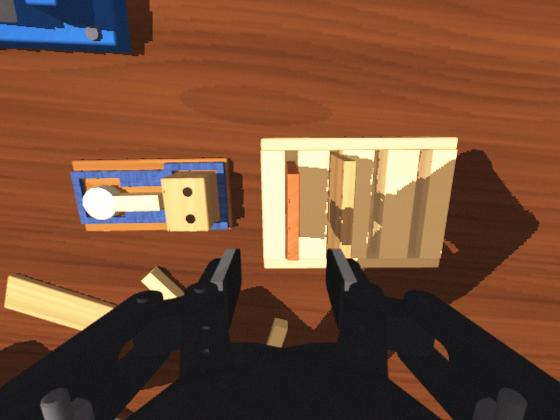

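Only two panels are in the rack: the red one's top edge is at (293,210), world (481.7,-268.4), 75 mm long, yaw 5.8°. The pale one is at (347,205), partly hidden, with its centre at about (478.6,-313.5) as the slot implies. Red first.

send_rows(
  commands=[
    {"fingers": 30, "tx": -2.2, "ty": 9.6, "tz": 0, "roll": -0.01},
    {"fingers": 30, "tx": 0, "ty": 0, "tz": 0, "roll": 0},
    {"fingers": 30, "tx": 0, "ty": 0, "tz": 30, "roll": 0},
    {"fingers": 30, "tx": 0, "ty": 0, "tz": 30, "roll": 0},
    {"fingers": 30, "tx": 0, "ty": 0, "tz": 30, "roll": 0},
    {"fingers": 30, "tx": 0, "ty": 0, "tz": 22, "roll": 0},
    {"fingers": 30, "tx": 0, "ty": 0, "tz": 12, "roll": 0},
    {"fingers": 30, "tx": 0, "ty": 0, "tz": 0, "roll": 0},
  ],
)

```text
clock: 21.7
tool_pos: [481.5, -269.0, 75.0]
tcp_rot: [[0.994, 0.106, -0.002], [0.106, -0.994, 0.002], [-0.002, -0.002, -1.0]]
wrist_force: [0.2, -0.0, 0.1]
width: 0.353
```

send_rows(
  commands=[
    {"fingers": 2, "tx": 0, "ty": 0, "tz": 0, "roll": 0},
    {"fingers": 2, "tx": 0, "ty": 0, "tz": 0, "roll": 0},
    {"fingers": 2, "tx": 0, "ty": 0, "tz": 0, "roll": 0},
    {"fingers": 2, "tx": 0, "ty": 0, "tz": 0, "roll": 0},
    {"fingers": 2, "tx": 0, "ty": 0, "tz": 0, "roll": 0},
  ],
)

```text
clock: 22.2
tool_pos: [482.5, -269.1, 77.4]
tcp_rot: [[0.994, 0.105, 0.001], [0.105, -0.994, -0.0], [0.001, 0.0, -1.0]]
wrist_force: [-0.1, 5.3, 5.8]
width: 0.107
```

```bash
python3 - <<'E'
from h import *
st()
im,d,c=snap('wrist','w13'); snap('scene','s4')
W=cloud(d,c);Z=W[...,2]
m=(Z>105)&(Z<115)&(W[...,1]<-255)&(W[...,1]>-282)&(W[...,0]>420)
rect(W,m,'red',0)
E
```

```text
t 22.2 p [ 482.5 -269.1   77.4] x [0.994 0.105 0.001] y [ 0.105 -0.994  0.   ] z [ 0.001 -0.    -1.   ] w 0.107 F [-0.1  5.3  5.8] q [-0.72  0.54  1.6   0.    1.01  0.74]
red 3758 mean [ 490.8 -269.9  110.4] c [ 488.3 -267.7] wh [25.2 62.9] ang 86.1
```

View pics/w13.png

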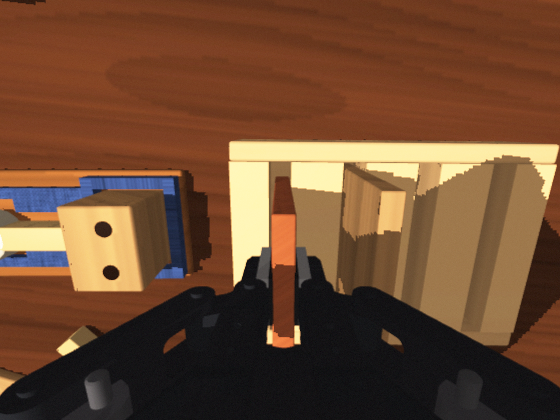

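View pics/s4.png

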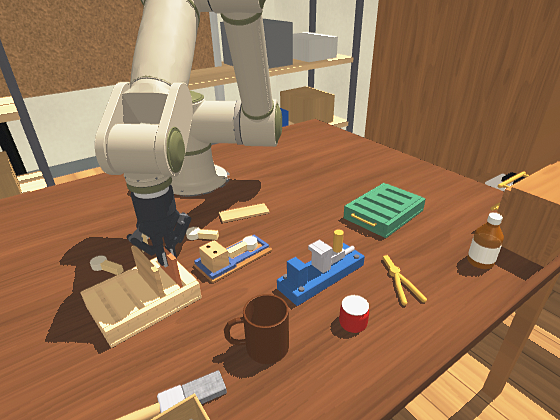

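The red panel is held (width reading near 10 mm, centred). Drawing it up and carrying it over to the carrier at z≈240.

send_rows(
  commands=[
    {"fingers": 2, "tx": 0, "ty": 0, "tz": -10, "roll": 0},
    {"fingers": 2, "tx": 0, "ty": 0, "tz": -25, "roll": 0},
    {"fingers": 2, "tx": 0, "ty": 0, "tz": -40, "roll": 0},
    {"fingers": 2, "tx": 0, "ty": 0, "tz": -45, "roll": 0},
    {"fingers": 2, "tx": 0, "ty": 0, "tz": -40, "roll": 0},
    {"fingers": 2, "tx": 0, "ty": 0, "tz": 0, "roll": 0},
  ],
)

```text
clock: 22.9
tool_pos: [483.5, -270.9, 242.9]
tcp_rot: [[0.994, 0.105, 0.008], [0.105, -0.994, -0.008], [0.008, 0.009, -1.0]]
wrist_force: [0.8, -0.9, -0.7]
width: 0.106
```

send_rows(
  commands=[
    {"fingers": 2, "tx": 8, "ty": -44, "tz": 0, "roll": 0},
    {"fingers": 2, "tx": 8, "ty": -44, "tz": 0, "roll": 0},
    {"fingers": 2, "tx": 8, "ty": -44, "tz": 0, "roll": 0},
    {"fingers": 2, "tx": 8, "ty": -44, "tz": 0, "roll": 0},
    {"fingers": 2, "tx": 8, "ty": -44, "tz": 0, "roll": 0},
    {"fingers": 2, "tx": 8, "ty": -44, "tz": 0, "roll": 0},
    {"fingers": 2, "tx": 8, "ty": -44, "tz": 0, "roll": 0},
    {"fingers": 2, "tx": 8, "ty": -44, "tz": 0, "roll": 0},
    {"fingers": 2, "tx": 8, "ty": -44, "tz": 0, "roll": 0},
    {"fingers": 2, "tx": 8, "ty": -44, "tz": 0, "roll": 0},
    {"fingers": 2, "tx": 8, "ty": -44, "tz": 0, "roll": 0},
    {"fingers": 2, "tx": 8, "ty": -44, "tz": 0, "roll": 0},
  ],
)

```text
clock: 24.1
tool_pos: [521.9, 267.5, 236.2]
tcp_rot: [[0.994, 0.105, 0.0], [0.105, -0.994, -0.001], [0.0, 0.001, -1.0]]
wrist_force: [-0.3, -1.1, -0.2]
width: 0.103
```

send_rows(
  commands=[
    {"fingers": 2, "tx": 0, "ty": 0, "tz": 0, "roll": 0},
    {"fingers": 2, "tx": 0, "ty": 0, "tz": 0, "roll": 0},
  ],
)

```text
clock: 24.3
tool_pos: [521.8, 266.1, 235.8]
tcp_rot: [[0.994, 0.107, -0.0], [0.107, -0.994, -0.001], [-0.0, 0.001, -1.0]]
wrist_force: [0.5, 0.3, -0.3]
width: 0.11
```

```bash
python3 - <<'E'
from h import *
st()
im,d,c=snap('wrist','w14');W=cloud(d,c);Z=W[...,2]
rect(W,(Z>38)&(Z<46)&(W[...,1]>200)&(W[...,0]<660),'carrier top')
E
```

```text
t 24.3 p [521.8 266.1 235.8] x [ 0.994  0.107 -0.   ] y [ 0.107 -0.994  0.001] z [-0.    -0.001 -1.   ] w 0.11 F [ 0.5  0.3 -0.3] q [ 0.27  0.45  1.3  -0.    1.4   1.74]
carrier top 14435 mean [552.7 344.1  42.2] c [546.8 338.4] wh [139.4 193.9] ang 8.4
```

View pics/w14.png

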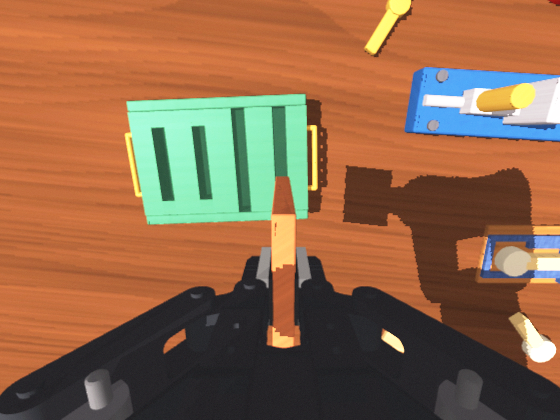

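The carrier lies at (218,160). The two short pockets are on the left at (160,165) and (200,162), the long ones on the right at (240,160) and (285,160), so carrier yaw is 8.4° and short pockets lie on +y. Refining the pockets.

```bash
python3 - <<'E'
from h import *
im,d,c=load('w14');W=cloud(d,c);Z=W[...,2]
# yaw from top edges
m=(Z>38)&(Z<46)&(W[...,1]>200)&(W[...,0]<660)&(W[...,0]>440)
C=np.array([546.8,338.4]);a=np.radians(8.4)
ex=np.array([np.cos(a),np.sin(a)]);ey=np.array([-np.sin(a),np.cos(a)])
Q=W[...,:2]-C;bx=Q@ex;by=Q@ey
B=(abs(bx)<75)&(abs(by)<102)&(Z<60)
def edges(sel,co,lo,hi,th):
    xs=np.arange(lo,hi,.5);h=np.array([np.median(Z[sel&(abs(co-x)<.6)]) if (sel&(abs(co-x)<.6)).any() else np.nan for x in xs])
    k=np.where(np.diff((h>th).astype(int))!=0)[0];return xs[k]+.25
for x0 in(-30,0,20,30): print('y edges at bx',x0,edges(B&(abs(bx-x0)<6),by,-100,101,36))
for y0 in(22.5,67.5,-22.5): print('x edges at by',y0,edges(B&(abs(by-y0)<3),bx,-74,74,36))
print('outer x',edges(B&(abs(by-45)<5),bx,-74,74,36))
# per-edge yaw
p=[]
for y0 in np.arange(-20,95,8):
    e=edges(B&(abs(by-y0)<3),bx,-74,74,36); p.append((y0,e[0],e[-1]))
p=np.array(p);print('yaw err',np.degrees(np.polyfit(p[:,0],p[:,1],1)[0]),np.degrees(np.polyfit(p[:,0],p[:,2],1)[0]))
# panel held position
m=(W[...,2]>255)&(W[...,2]<285)
P=rect(W,m,'held',0)
E
```

```text
y edges at bx -30 [-98.25 -77.25 -60.75 -29.75 -14.25  15.75  30.75  60.75  75.75  99.25]
y edges at bx 0 [-98.75 -74.75 -59.75 -29.25 -14.25  15.25  30.75  60.75  75.75  98.75]
y edges at bx 20 [-97.75 -75.25 -60.25 -29.75 -14.25  15.25  30.75  60.75  75.75  98.75]
y edges at bx 30 [-98.25 -74.75 -59.75 -29.25 -14.25  15.75  30.75  60.75  75.75  98.25]
x edges at by 22.5 [-70.75 -42.75  41.25  70.75]
x edges at by 67.5 [-72.25 -42.75  42.25  71.75]
x edges at by -22.5 [-71.25 -60.25  59.75  71.25]
outer x [-71.25  70.75]
yaw err -0.12789236498456005 0.1918385474768357
held 6042 mean [530.4 265.4 271.1] c [527.6 264.9] wh [55.8 43.5] ang 42.2
```

Pocket centres in the carrier frame are y=23.1, 68.2, -22.0 and -67.4, with widths of 15 and lengths of 84 and 120, all as specified. The target short pocket is at (543.0,361.2).

send_rows(
  commands=[
    {"fingers": 2, "tx": 10.7, "ty": -30.8, "tz": 0, "roll": 0},
    {"fingers": 2, "tx": 10.7, "ty": -30.8, "tz": 0, "roll": 0},
    {"fingers": 2, "tx": 10.7, "ty": -30.7, "tz": 0, "roll": 0},
    {"fingers": 2, "tx": 0, "ty": 0, "tz": 0, "roll": -0.04},
    {"fingers": 2, "tx": 0, "ty": 0, "tz": 40, "roll": 0},
    {"fingers": 2, "tx": 0, "ty": 0, "tz": 40, "roll": 0},
    {"fingers": 2, "tx": 0, "ty": 0, "tz": 25, "roll": 0},
    {"fingers": 2, "tx": 0, "ty": 0, "tz": 0, "roll": 0},
    {"fingers": 2, "tx": 0, "ty": 0, "tz": 0, "roll": 0},
  ],
)

```text
clock: 25.25
tool_pos: [545.1, 360.1, 132.6]
tcp_rot: [[0.99, 0.144, 0.001], [0.144, -0.99, 0.0], [0.001, -0.0, -1.0]]
wrist_force: [-0.3, 0.5, 0.3]
width: 0.109
```

```bash
python3 - <<'E'
from h import *
st()
im,d,c=snap('wrist','w15');snap('scene','s5')
im=load('s5')[0]
cv2.imwrite('pics/c5.png',cv2.resize(im[120:260,290:460],None,fx=4,fy=4,interpolation=cv2.INTER_CUBIC)[:,:,::-1])
E
```

```text
t 25.25 p [545.1 360.1 132.6] x [0.99  0.144 0.001] y [ 0.144 -0.99  -0.   ] z [ 0.001  0.    -1.   ] w 0.109 F [-0.3  0.5  0.3] q [ 0.4   0.68  1.2  -0.    1.27  1.83]
```

View pics/w15.png

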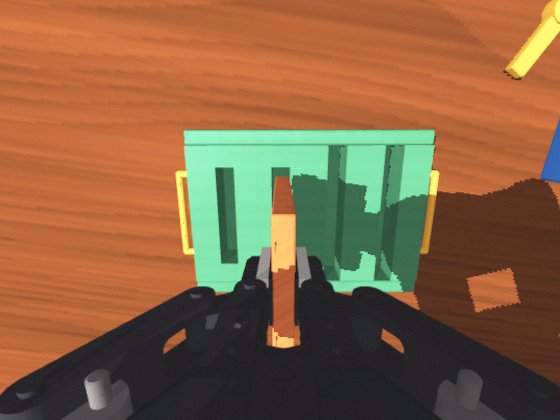

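View pics/c5.png

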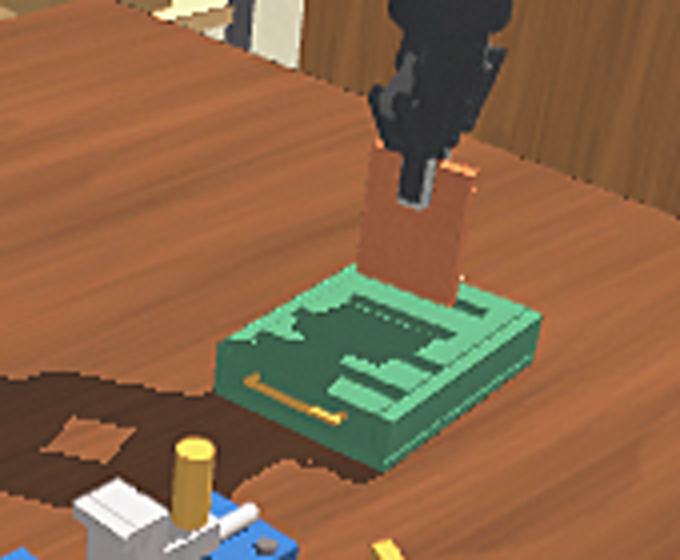

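The panel, edge at (284,200), hangs directly over the second short pocket. I'll recheck the pocket from this close view before lowering.

```bash
cat >> h.py <<'E'
def carr(tag,C=(546.8,338.4),deg=8.4):
    im,d,c=load(tag);W=cloud(d,c);Z=W[...,2];a=np.radians(deg)
    ex=np.array([np.cos(a),np.sin(a)]);ey=np.array([-np.sin(a),np.cos(a)])
    Q=W[...,:2]-np.array(C);bx=Q@ex;by=Q@ey;B=(abs(bx)<75)&(abs(by)<102)&(Z<60)
    def edges(sel,co,lo,hi,th=36):
        xs=np.arange(lo,hi,.5);h=np.array([np.median(Z[sel&(abs(co-x)<.6)]) if (sel&(abs(co-x)<.6)).any() else np.nan for x in xs])
        k=np.where(np.diff((h>th).astype(int))!=0)[0];return xs[k]+.25
    for x0 in(0,20,30): print('y edges at bx',x0,edges(B&(abs(bx-x0)<6),by,-100,101))
    for y0 in(-67.5,-22.5,22.5,67.5,45): print('x edges at by',y0,edges(B&(abs(by-y0)<3),bx,-74,74))
E
python3 -c "
from h import *
carr('w15')"
```

```text
y edges at bx 0 [-98.75 -75.75 -60.75 -30.75 -15.75  10.25  29.75  60.75  75.75  98.75]
y edges at bx 20 [-98.75 -75.75 -60.75 -30.75 -15.75  13.75  30.25  60.75  75.75  98.75]
y edges at bx 30 [-98.75 -75.75 -60.75 -30.75 -15.75  14.75  30.25  60.25  75.75  98.75]
x edges at by -67.5 [-70.25 -59.75  58.75  71.25]
x edges at by -22.5 [-67.25 -60.25  58.75  71.25]
x edges at by 22.5 [41.75 71.25]
x edges at by 67.5 [-70.75 -42.75  41.75  71.25]
x edges at by 45 [-35.75  71.25]
```

send_rows(
  commands=[
    {"fingers": 2, "tx": -1.1, "ty": -0.9, "tz": 5, "roll": 0},
    {"fingers": 2, "tx": 0, "ty": 0, "tz": 10, "roll": 0},
    {"fingers": 2, "tx": 0, "ty": 0, "tz": 8, "roll": 0},
    {"fingers": 2, "tx": 0, "ty": 0, "tz": 8, "roll": 0},
    {"fingers": 2, "tx": 0, "ty": 0, "tz": 8, "roll": 0},
    {"fingers": 2, "tx": 0, "ty": 0, "tz": 8, "roll": 0},
    {"fingers": 2, "tx": 0, "ty": 0, "tz": 5, "roll": 0},
    {"fingers": 2, "tx": 0, "ty": 0, "tz": 1.5, "roll": 0},
    {"fingers": 2, "tx": 0, "ty": 0, "tz": 0, "roll": 0},
  ],
)

```text
clock: 26.25
tool_pos: [543.1, 361.8, 77.9]
tcp_rot: [[0.989, 0.145, 0.0], [0.145, -0.989, 0.0], [0.0, -0.0, -1.0]]
wrist_force: [-0.1, 0.7, -1.0]
width: 0.105
```

Bottom height reached with no contact force. I'll release, rise and look.

send_rows(
  commands=[
    {"fingers": 14, "tx": 0, "ty": 0, "tz": 0.5, "roll": 0},
    {"fingers": 28, "tx": 0, "ty": 0, "tz": 0, "roll": 0},
    {"fingers": 30, "tx": 0, "ty": 0, "tz": 0, "roll": 0},
    {"fingers": 30, "tx": 0, "ty": 0, "tz": -20, "roll": 0},
    {"fingers": 30, "tx": 0, "ty": 0, "tz": -40, "roll": 0},
    {"fingers": 30, "tx": 0, "ty": 0, "tz": -45, "roll": 0},
    {"fingers": 30, "tx": 0, "ty": 0, "tz": -45, "roll": 0},
    {"fingers": 30, "tx": 0, "ty": 0, "tz": 0, "roll": 0},
    {"fingers": 30, "tx": 0, "ty": 0, "tz": 0, "roll": 0},
  ],
)

```text
clock: 27.15
tool_pos: [543.2, 361.8, 228.0]
tcp_rot: [[0.989, 0.145, 0.002], [0.145, -0.989, 0.001], [0.002, -0.0, -1.0]]
wrist_force: [-0.4, 0.1, 0.1]
width: 0.353
```

```bash
python3 - <<'E'
from h import *
st()
im,d,c=snap('wrist','w16');snap('scene','s6');W=cloud(d,c);Z=W[...,2]
P=rect(W,(Z>104)&(Z<120)&(W[...,1]>300)&(W[...,1]<420),'red top',0);print(np.median(P[:,2]))
E
```

```text
t 27.15 p [543.2 361.8 228. ] x [0.989 0.145 0.002] y [ 0.145 -0.989 -0.   ] z [ 0.002  0.001 -1.   ] w 0.353 F [-0.4  0.1  0.1] q [ 0.41  0.61  1.06 -0.    1.47  1.83]
red top 829 mean [544.5 359.4 110.1] c [542.2 359. ] wh [76. 10.] ang 8.6
110.12858449075954
```

View pics/w16.png

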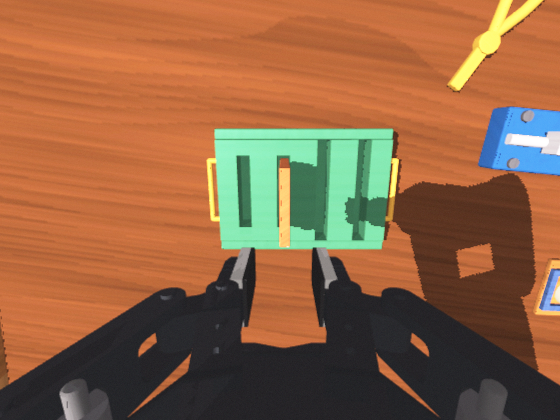

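View pics/s6.png

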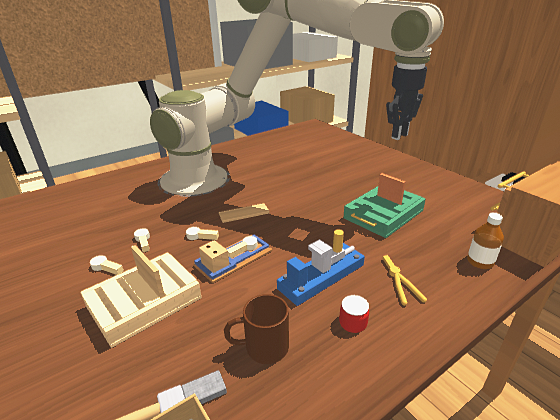

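The red panel stands in its short pocket (top z=110.1, so on the floor, about 2 mm from centre). Back to the rack for the pale panel.

send_rows(
  commands=[
    {"fingers": 30, "tx": -10.8, "ty": 43.9, "tz": 0, "roll": 0},
    {"fingers": 30, "tx": -10.8, "ty": 43.9, "tz": 0, "roll": 0},
    {"fingers": 30, "tx": -10.8, "ty": 43.9, "tz": 0, "roll": 0},
    {"fingers": 30, "tx": -10.8, "ty": 43.9, "tz": 0, "roll": 0},
    {"fingers": 30, "tx": -10.8, "ty": 43.9, "tz": 0, "roll": 0},
    {"fingers": 30, "tx": -10.8, "ty": 43.9, "tz": 0, "roll": 0},
    {"fingers": 30, "tx": -10.8, "ty": 43.9, "tz": 0, "roll": 0},
    {"fingers": 30, "tx": -10.8, "ty": 43.9, "tz": 0, "roll": 0},
    {"fingers": 30, "tx": -10.8, "ty": 43.9, "tz": 0, "roll": 0},
    {"fingers": 30, "tx": -10.8, "ty": 43.9, "tz": 0, "roll": 0},
    {"fingers": 30, "tx": -10.8, "ty": 43.9, "tz": 0, "roll": 0},
    {"fingers": 30, "tx": -10.8, "ty": 43.9, "tz": 0, "roll": 0},
  ],
)

```text
clock: 28.45
tool_pos: [490.2, -179.9, 226.0]
tcp_rot: [[0.989, 0.145, -0.002], [0.145, -0.989, 0.001], [-0.002, -0.002, -1.0]]
wrist_force: [1.1, 0.5, -0.0]
width: 0.351
```

send_rows(
  commands=[
    {"fingers": 30, "tx": -10.8, "ty": 43.9, "tz": 0, "roll": 0},
    {"fingers": 30, "tx": -10.8, "ty": 43.9, "tz": 0, "roll": 0},
    {"fingers": 30, "tx": -10.6, "ty": 43.9, "tz": 0, "roll": 0},
    {"fingers": 30, "tx": 0, "ty": 0, "tz": 15, "roll": 0.047},
    {"fingers": 30, "tx": 0, "ty": 0, "tz": 15, "roll": 0},
    {"fingers": 30, "tx": 0, "ty": 0, "tz": 0, "roll": 0},
    {"fingers": 30, "tx": 0, "ty": 0, "tz": 0, "roll": 0},
  ],
)

```text
clock: 29.15
tool_pos: [478.2, -313.0, 196.9]
tcp_rot: [[0.995, 0.099, -0.001], [0.099, -0.995, 0.001], [-0.001, -0.001, -1.0]]
wrist_force: [0.9, -1.3, -0.3]
width: 0.352
```

```bash
python3 - <<'E'
from h import *
st()
im,d,c=snap('wrist','w17');W=cloud(d,c);Z=W[...,2]
P=rect(W,(Z>106)&(Z<114)&(W[...,1]<-290)&(W[...,1]>-340)&(W[...,0]>420),'pale top',0)
E
```

```text
t 29.15 p [ 478.2 -313.   196.9] x [ 0.995  0.099 -0.001] y [ 0.099 -0.995 -0.001] z [-0.001  0.001 -1.   ] w 0.352 F [ 0.9 -1.3 -0.3] q [-0.78  0.44  1.4   0.    1.3   0.69]
pale top 1563 mean [ 481.5 -313.5  110.1] c [ 478.4 -314. ] wh [109.9   9.7] ang 5.4
```

View pics/w17.png

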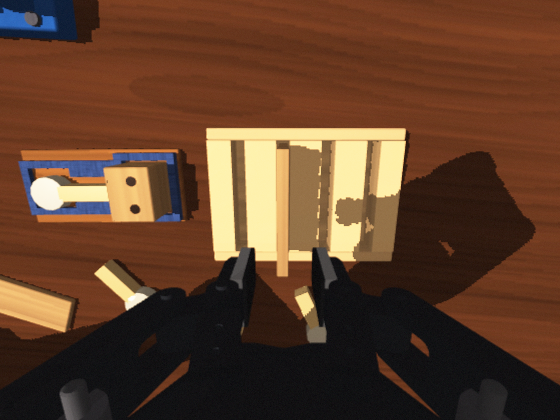

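The pale panel is fully seen at (283,208): centre (478.4,-314.0), 109.9x9.7 mm, directly under the tool. The three other slots are empty. Grasping.

send_rows(
  commands=[
    {"fingers": 30, "tx": 0, "ty": 0.5, "tz": 35, "roll": 0},
    {"fingers": 30, "tx": 0, "ty": 0, "tz": 40, "roll": 0},
    {"fingers": 30, "tx": 0, "ty": 0, "tz": 30, "roll": 0},
    {"fingers": 30, "tx": 0, "ty": 0, "tz": 17, "roll": 0},
    {"fingers": 30, "tx": 0, "ty": 0, "tz": 0, "roll": 0},
    {"fingers": 2, "tx": 0, "ty": 0, "tz": 0, "roll": 0},
    {"fingers": 2, "tx": 0, "ty": 0, "tz": 0, "roll": 0},
    {"fingers": 2, "tx": 0, "ty": 0, "tz": 0, "roll": 0},
    {"fingers": 2, "tx": 0, "ty": 0, "tz": 0, "roll": 0},
    {"fingers": 2, "tx": 0, "ty": 0, "tz": 0, "roll": 0},
  ],
)

```text
clock: 30.2
tool_pos: [479.0, -314.2, 76.9]
tcp_rot: [[0.995, 0.098, 0.002], [0.098, -0.995, -0.002], [0.002, 0.002, -1.0]]
wrist_force: [0.3, 2.2, 7.8]
width: 0.107
```

send_rows(
  commands=[
    {"fingers": 2, "tx": 0, "ty": 0, "tz": -10, "roll": 0},
    {"fingers": 2, "tx": 0, "ty": 0, "tz": -25, "roll": 0},
    {"fingers": 2, "tx": 0, "ty": 0, "tz": -40, "roll": 0},
    {"fingers": 2, "tx": 0, "ty": 0, "tz": -45, "roll": 0},
    {"fingers": 2, "tx": 0, "ty": 0, "tz": -40, "roll": 0},
    {"fingers": 2, "tx": 0, "ty": 0, "tz": 0, "roll": 0},
  ],
)

```text
clock: 30.8
tool_pos: [479.6, -315.0, 241.9]
tcp_rot: [[0.995, 0.098, 0.008], [0.098, -0.995, -0.008], [0.007, 0.009, -1.0]]
wrist_force: [-0.2, -1.0, 0.3]
width: 0.112
```

```bash
python3 - <<'E'
from h import *
st()
snap('scene','s7')
E
```

```text
t 30.8 p [ 479.6 -315.   241.9] x [0.995 0.098 0.007] y [ 0.098 -0.995  0.009] z [ 0.008 -0.008 -1.   ] w 0.112 F [-0.2 -1.   0.3] q [-0.79  0.41  1.34 -0.    1.39  0.69]
```

View pics/s7.png

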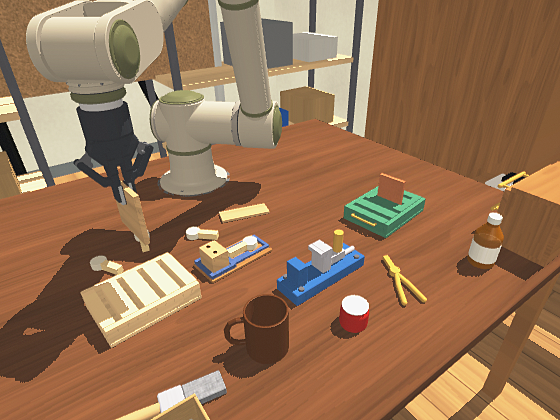

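send_rows(
  commands=[
    {"fingers": 2, "tx": 10.3, "ty": -44.3, "tz": 0, "roll": 0},
    {"fingers": 2, "tx": 10.3, "ty": -44.3, "tz": 0, "roll": 0},
    {"fingers": 2, "tx": 10.3, "ty": -44.3, "tz": 0, "roll": 0},
    {"fingers": 2, "tx": 10.3, "ty": -44.3, "tz": 0, "roll": 0},
    {"fingers": 2, "tx": 10.3, "ty": -44.3, "tz": 0, "roll": 0},
    {"fingers": 2, "tx": 10.3, "ty": -44.3, "tz": 0, "roll": 0},
    {"fingers": 2, "tx": 10.3, "ty": -44.3, "tz": 0, "roll": 0},
    {"fingers": 2, "tx": 10.3, "ty": -44.3, "tz": 0, "roll": 0},
    {"fingers": 2, "tx": 10.3, "ty": -44.3, "tz": 0, "roll": 0},
    {"fingers": 2, "tx": 10.3, "ty": -44.3, "tz": 0, "roll": 0},
    {"fingers": 2, "tx": 10.3, "ty": -44.3, "tz": 0, "roll": 0},
    {"fingers": 2, "tx": 10.3, "ty": -44.3, "tz": 0, "roll": 0},
  ],
)

```text
clock: 32.05
tool_pos: [548.5, 229.2, 234.1]
tcp_rot: [[0.995, 0.098, -0.002], [0.098, -0.995, -0.001], [-0.002, 0.0, -1.0]]
wrist_force: [-0.3, -0.9, -0.6]
width: 0.107
```

send_rows(
  commands=[
    {"fingers": 2, "tx": 10.5, "ty": -44.3, "tz": 0, "roll": 0},
    {"fingers": 2, "tx": 0, "ty": 0, "tz": 0, "roll": -0.049},
    {"fingers": 2, "tx": 0, "ty": 0, "tz": 40, "roll": 0},
    {"fingers": 2, "tx": 0, "ty": 0, "tz": 40, "roll": 0},
    {"fingers": 2, "tx": 0, "ty": 0, "tz": 25, "roll": 0},
    {"fingers": 2, "tx": 0, "ty": 0, "tz": 0, "roll": 0},
    {"fingers": 2, "tx": 0, "ty": 0, "tz": 0, "roll": 0},
  ],
)

```text
clock: 32.75
tool_pos: [555.3, 272.5, 130.6]
tcp_rot: [[0.989, 0.147, -0.0], [0.147, -0.989, -0.0], [-0.0, 0.0, -1.0]]
wrist_force: [-1.1, 0.5, 0.3]
width: 0.109
```

```bash
python3 - <<'E'
from h import *
st()
im,d,c=snap('wrist','w18')
carr('w18')
E
```

```text
t 32.75 p [555.3 272.5 130.6] x [ 0.989  0.147 -0.   ] y [ 0.147 -0.989  0.   ] z [-0. -0. -1.] w 0.109 F [-1.1  0.5  0.3] q [ 0.27  0.6   1.33 -0.    1.21  1.69]
y edges at bx 0 [-98.25 -78.75 -57.75 -29.25 -14.25  17.25  73.25  74.25  75.75  99.25]
y edges at bx 20 [-98.25 -78.25 -57.75 -29.75 -14.25  17.75  57.25  60.25  75.75  98.75]
y edges at bx 30 [-98.75 -78.25 -57.75 -29.25 -14.25  17.75  30.75  60.25  75.75  98.75]
x edges at by -67.5 [58.25 70.75]
x edges at by -22.5 [-70.25 -60.25  58.25  71.25]
x edges at by 22.5 [-70.75 -43.25  35.75  37.25  41.25  71.25]
x edges at by 67.5 [-70.75 -40.75  41.25  71.25]
x edges at by 45 [28.75 71.25]
```

View pics/w18.png

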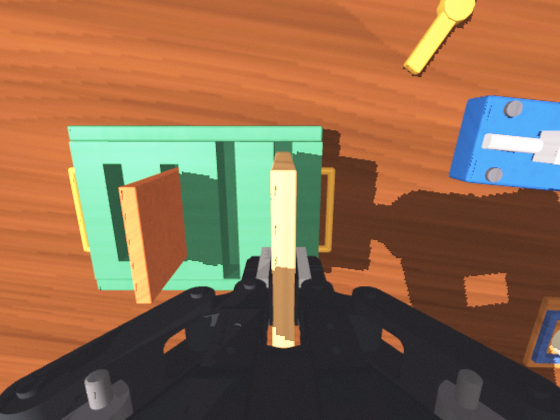

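The pale panel, at (283,210), is directly over the outermost long pocket, and the red one stands in its short pocket. Lowering with a 1 mm correction.

send_rows(
  commands=[
    {"fingers": 2, "tx": 1.1, "ty": 1.0, "tz": 5, "roll": 0},
    {"fingers": 2, "tx": 0, "ty": 0, "tz": 9, "roll": 0},
    {"fingers": 2, "tx": 0, "ty": 0, "tz": 8, "roll": 0},
    {"fingers": 2, "tx": 0, "ty": 0, "tz": 8, "roll": 0},
    {"fingers": 2, "tx": 0, "ty": 0, "tz": 8, "roll": 0},
    {"fingers": 2, "tx": 0, "ty": 0, "tz": 8, "roll": 0},
    {"fingers": 2, "tx": 0, "ty": 0, "tz": 5, "roll": 0},
    {"fingers": 2, "tx": 0, "ty": 0, "tz": 2, "roll": 0},
    {"fingers": 2, "tx": 0, "ty": 0, "tz": 0, "roll": 0},
  ],
)

```text
clock: 33.7
tool_pos: [556.5, 271.8, 77.4]
tcp_rot: [[0.989, 0.147, 0.0], [0.147, -0.989, 0.0], [0.0, -0.0, -1.0]]
wrist_force: [0.5, 0.2, -0.6]
width: 0.107
```

send_rows(
  commands=[
    {"fingers": 14, "tx": 0, "ty": 0, "tz": 0, "roll": 0},
    {"fingers": 28, "tx": 0, "ty": 0, "tz": 0, "roll": 0},
    {"fingers": 30, "tx": 0, "ty": 0, "tz": 0, "roll": 0},
    {"fingers": 30, "tx": 0, "ty": 0, "tz": -20, "roll": 0},
    {"fingers": 30, "tx": 0, "ty": 0, "tz": -40, "roll": 0},
    {"fingers": 30, "tx": 0, "ty": 0, "tz": -45, "roll": 0},
    {"fingers": 30, "tx": 0, "ty": 0, "tz": -45, "roll": 0},
    {"fingers": 30, "tx": 0, "ty": 0, "tz": 0, "roll": 0},
    {"fingers": 30, "tx": 0, "ty": 0, "tz": 0, "roll": 0},
  ],
)

```text
clock: 34.6
tool_pos: [556.6, 271.8, 228.0]
tcp_rot: [[0.989, 0.147, 0.002], [0.147, -0.989, 0.0], [0.002, -0.0, -1.0]]
wrist_force: [-0.2, -0.0, -0.9]
width: 0.353
```

```bash
python3 - <<'E'
from h import *
st()
im,d,c=snap('wrist','w19');snap('scene','s8');W=cloud(d,c);Z=W[...,2]
C=np.array([546.8,338.4]);a=np.radians(8.4);ex=np.array([np.cos(a),np.sin(a)]);ey=np.array([-np.sin(a),np.cos(a)])
for n,y0,y1 in(('pale',240,310),('red',330,400)):
    P=rect(W,(Z>104)&(Z<120)&(W[...,1]>y0)&(W[...,1]<y1),n,0)
    r=np.array(cv2.minAreaRect(P[:,:2].astype(np.float32))[0])-C;print(r@ex,r@ey,np.median(P[:,2]))
im,d,c=load('s8');W=cloud(d,c);Z=W[...,2]
P=rect(W,(Z>98)&(Z<106)&(W[...,0]>600)&(W[...,0]<680)&(W[...,1]>0)&(W[...,1]<130),'post',0)
cv2.imwrite('pics/c6.png',cv2.resize(im[170:310,80:380],None,fx=2.6,fy=2.6,interpolation=cv2.INTER_CUBIC)[:,:,::-1])
P=rect(W,(Z>22)&(Z<30)&(W[...,1]>-130)&(W[...,1]<0)&(W[...,0]>400)&(W[...,0]<520),'hammer',0)
E
```

```text
t 34.6 p [556.6 271.8 228. ] x [0.989 0.147 0.002] y [ 0.147 -0.989 -0.   ] z [ 0.002  0.    -1.   ] w 0.353 F [-0.2 -0.  -0.9] q [ 0.27  0.53  1.19 -0.    1.42  1.69]
pale 1252 mean [559.1 269.  110.1] c [556.7 268.7] wh [109.2   9.8] ang 8.6
-0.36806453995806604 -70.38554543560434 110.12519782539611
red 989 mean [544.  358.5 109.6] c [542.3 359. ] wh [75.8 10.6] ang 8.6
-1.4344543461556032 20.996369869305425 110.05856057202709
post 62 mean [645.2  63.9 103.2] c [644.6  64.7] wh [19.9 20.5] ang 47.1
hammer 214 mean [459.2 -76.4  25.3] c [455.3 -78.6] wh [81.9 36.7] ang 87.5
```

View pics/w19.png

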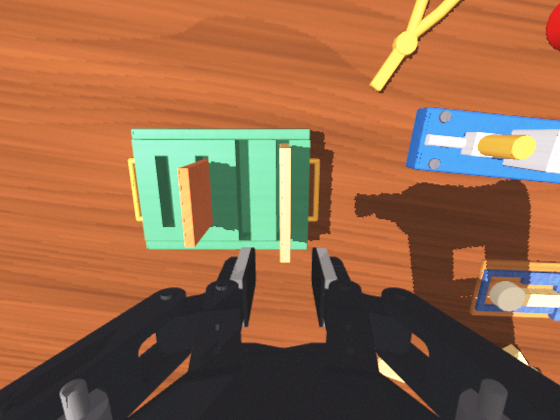

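View pics/c6.png

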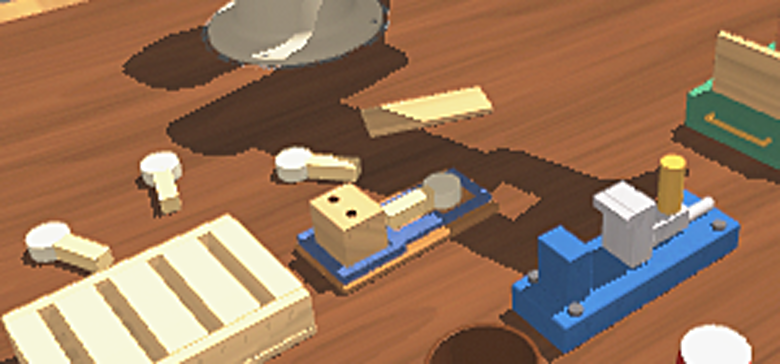

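Both panels stand on their pocket floors (top z=110.1; offsets about 3 mm and 2 mm). The post is at y≈64.7, so the jaw is home. Hammer and block are in their nests. One last close look at the nest board.

send_rows(
  commands=[
    {"fingers": 30, "tx": -14.2, "ty": 40, "tz": 0, "roll": 0},
    {"fingers": 30, "tx": -14.2, "ty": 40, "tz": 0, "roll": 0},
    {"fingers": 30, "tx": -14.2, "ty": 40, "tz": 0, "roll": 0},
    {"fingers": 30, "tx": -14.2, "ty": 40, "tz": 0, "roll": 0},
    {"fingers": 30, "tx": -14.2, "ty": 40, "tz": 0, "roll": 0},
    {"fingers": 30, "tx": -14.2, "ty": 40, "tz": 0, "roll": 0},
    {"fingers": 30, "tx": -14.2, "ty": 40, "tz": 0, "roll": 0},
    {"fingers": 30, "tx": -14.2, "ty": 40, "tz": 0, "roll": 0},
    {"fingers": 30, "tx": 0, "ty": 0, "tz": 0, "roll": 0},
    {"fingers": 30, "tx": 0, "ty": 0, "tz": 0, "roll": 0},
    {"fingers": 30, "tx": 0, "ty": 0, "tz": 0, "roll": 0},
  ],
)

```text
clock: 35.8
tool_pos: [491.0, -60.5, 226.7]
tcp_rot: [[0.989, 0.148, -0.001], [0.148, -0.989, 0.001], [-0.001, -0.001, -1.0]]
wrist_force: [0.5, 1.0, -0.1]
width: 0.351
```

```bash
python3 - <<'E'
from h import *
st()
im,d,c=snap('wrist','w20');W=cloud(d,c);Z=W[...,2]
a=np.radians(6.0);ex=np.array([np.cos(a),np.sin(a)]);ey=np.array([-np.sin(a),np.cos(a)])
Q=W[...,:2]-[464,-106.8];bx=Q@ex;by=Q@ey
h=(Z>22)&(Z<30)&(abs(bx)<40)&(by>-25)&(by<85)
print('ham by',np.percentile(by[h],[.5,99.5]),'z',np.median(Z[h]),'felt bx',np.percentile(bx[h&(by>40)],[.5,99.5]),'tail bx',np.percentile(bx[h&(by<15)],[1,99]))
r=(Z>12)&(Z<16)&(abs(bx)<40)&(by>-22)
print('rim bx range',np.percentile(bx[r],[.5,99.5]),'by max',np.percentile(by[r],99.5))
rect(W,(Z>53)&(Z<63)&(abs(bx)<45)&(by<-20)&(by>-95),'block')
cv2.imwrite('pics/c7.png',cv2.resize(im[100:320,:560],None,fx=1.4,fy=1.4)[:,:,::-1])
E
```

```text
t 35.8 p [491.  -60.5 226.7] x [ 0.989  0.148 -0.001] y [ 0.148 -0.989 -0.001] z [-0.001  0.001 -1.   ] w 0.351 F [ 0.5  1.  -0.1] q [-0.36  0.25  1.59  0.    1.3   1.06]
ham by [-14.0253633   69.84627348] z 26.087435591456025 felt bx [-22.10495814  13.83397123] tail bx [-13.24557314   4.53488535]
rim bx range [-31.71385928  30.48906448] by max 85.49304386283822
block 1652 mean [ 471.5 -160.5   58.1] c [ 470.7 -160.8] wh [54.  42.2] ang 6.8
```

View pics/w20.png

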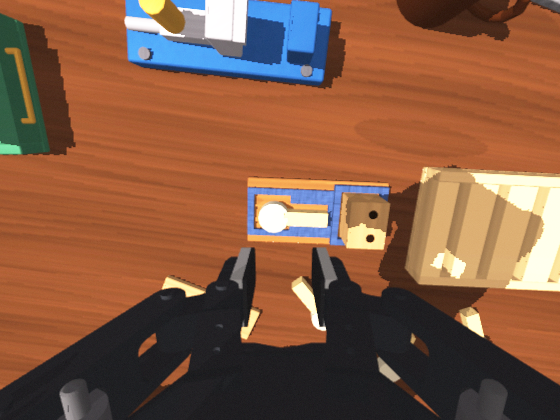

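The hammer lies flat in its nest against the tail-side corner: offset about 4 mm across and 3-4 mm along, physically bounded by the 4 mm play and under the 8 mm limit. The block is upright about 1.5 mm from centre. The tool is clear of everything, so I'm handing in.

```bash
python3 -c "
from cell import ctrl
print(ctrl.finish_job())"
```

```text
the job is handed in; nothing more can be done
None
```

The kit is packed and handed in at about 36 s; no verdict was reported.

- **Vise and block:** I slid the jaw open 40 mm by its post with the block still in the vise. Then I lifted the block out, stood it in its rectangular nest and slid the jaw home. The last check put the block top at z = 58.1 mm, about 1.5 mm from the nest centre. The post was back at y ≈ 65 mm, where it started.
- **Hammer:** I took the one farthest left and laid it flat in its nest, felt at the wide end, top at z = 26 mm. It shifted against the rim on release and rests about 5 mm off centre. That is inside the 8 mm limit, and I left it there.
- **Panels:** Only two were in the rack, one spruce and one red-brown. They stand in a long and a short pocket, both with tops at z = 110 mm, which puts them on the pocket floors. The spruce one is about 3 mm from its pocket centre and the red-brown one about 2 mm.
- **Checks that disagreed:** The carrier pocket centres varied by about 1.5 mm between views, so I used an average. One early move call was refused because rows lacked keys; the arm did not move.
- **Bystanders:** I did not touch the mug, pliers or tin, and they looked unmoved in the pictures. I did not measure their positions again at the end.

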